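# Refit the guide rod of a circuit-board holder

### The job

Put the loose guide rod back into the circuit-board holder: slide it, nose first, through the near end plate, through the sagging jaw in the middle and through the far end plate until its collar sits flush on the near plate's rubber washer, feeling your way and never forcing it. Then turn the wing clamp on top of the far plate clockwise to its stop, let go, and leave the other things on the bench where they are.

Things in the scene. Friction and masses are not known exactly. Their poses are not given: they have to be found in the camera images.
- rod: The loose guide rod, bare steel, about 0.17 kg, balanced some 65 mm ahead of its collar. Origin on its axis in the front face of the 20 mm wide collar; +x runs towards the nose. Along x: shank 10 mm in diameter 0 to 187 mm, collar -4 to 0, knurled grip 16 mm in diameter -50 to -4. It starts level in the notches of the rest, axis 34 mm above the bench, the grip overhanging the rest's end.
- rod_grip (a point): Middle of the rod's knurled grip, on the axis, 27 mm behind the collar's front face: the place to take hold of it from above. Held there, the nose, 214 mm ahead, tends to droop by 1 to 4 mm.
- rod_nose (a point): Centre of the rod's tip, 187 mm ahead of the collar's front face. The last 4 mm taper to a flat tip 7 mm in diameter.
- rest: A black fixed rest, 130 mm long (its x axis, along the rod), 44 mm wide; two notched walls 55 mm either side of its middle, 39 mm high. The notches are 13 mm wide, their floors 29 mm up. Origin under its centre.
- holder: The circuit-board holder, bolted down, aluminium. Origin on the bench under its centre; base 104 mm (x) by 186 mm (y). Upright end plates 8 mm thick, 104 mm wide, tops at 90 mm: the near plate at +y (faces at y = 86.5 and 78.5 mm), the far one at -y (-78.5 and -86.5). A fixed rod joins them at x = -32.5 mm, 72 mm up; the empty bores are at x = +32.5 mm, also 72 mm up.
- bore_in (a point): Centre of the near plate's bore, in the free face of the black rubber buffer washer (20 mm across with a 13.6 mm opening, 4 mm proud of the plate's outer face) where the collar comes to sit; the washer gives about 3.5 N per mm up to 3.5 mm and springs back. The bore is 12 mm in diameter. Axes as the holder's: the rod goes in along -y.
- bore_out (a point): Centre of the far plate's bore (12 mm in diameter) in its outer face, 177 mm along the bore line from bore_in. With the rod home the nose stands out 10 mm beyond it.
- jaw_pos (a point): Point on the bore line at the middle of the jaw's 8 mm thickness: tells how far along the line the jaw stands, NOT where its hole is now. The jaw sags, so its hole (11.2 mm in diameter) is 4 to 14 mm below this point, by an unmeasured amount that has to be felt. A tip against the jaw's face meets a solid stop 4 mm before this point; a tip in the hole lifts the jaw with 2 to 4 N.
- jaw_pivot (a point): Where the jaw hangs on the fixed rear rod, 65 mm from the bore line. The jaw, an aluminium plate 100 x 36 x 8 mm, swings stiffly about this rod and stays where it is put; collars pinched on the rod keep it from sliding along.
- clamp_grip (a point): Middle of the clamp's black wing, on its vertical turning axis over the far plate's bore, 117 mm above the bench. The wing is 34 mm long (the point's x axis, which turns with it), 10 mm thick, 22 mm high. At clamp 0 its x axis is the holder's.
- clamp (a joint): Turn of the clamp in rad: grows as the wing is turned clockwise seen from above, from 0 (open) to its stop at 1.4, where its plunger bears on the rod. Starts between 0 and 0.2. About 0.05 N m to turn, somewhat more at the end as the plunger bears.
- open_phone: Not part of the job, to be left alone: an opened phone, 148 x 71 x 9 mm, lying flat. Origin at its underside.
- dark_phone: Not part of the job, to be left alone: a closed black phone, 146 x 70 x 8 mm, lying flat. Origin at its underside.
- multimeter: Not part of the job, to be left alone: an orange multimeter, 180 x 85 x 54 mm, lying on its back. Origin at its underside.
- tweezers: Not part of the job, to be left alone: steel tweezers 135 mm long, lying flat. Origin at its underside.
- screwdriver: Not part of the job, to be left alone: a small precision screwdriver 150 mm long, lying flat. Origin at its underside.
- flux_jar: Not part of the job, to be left alone: a small round jar, 38 mm across and 32 mm high. Origin at its underside.
- parts_tray: Not part of the job, to be left alone: a blue open tray of small parts, 100 x 70 x 22 mm. Origin at its underside.

How it is judged:
On the way:
1. the rod is home through all three bores, its collar within 2.5 mm of the near plate's washer, while the clamp is still open (below 0.6 rad) (y of rod in the frame of bore_in between -0.0042 and 0.0025 m and distance between rod and bore_in below 0.0045 m and distance between rod_nose and bore_out below 0.015 m and angle between the x axis of rod and the y axis of holder, either way round below 0.04 rad and value of joint clamp below 0.6 rad), for 0.2 s.
At the end, for the whole second after the job is handed in: The rod rests in all three bores, parallel within 0.04 rad, its collar at most 2.5 mm off the near plate's washer (or up to 4.2 mm into it) and within 4.5 mm of bore_in, its nose within 15 mm of bore_out; the clamp is past 1.15 rad; all is at rest and released (y of rod in the frame of bore_in between -0.0042 and 0.0025 m and distance between rod and bore_in below 0.0045 m and distance between rod_nose and bore_out below 0.015 m and angle between the x axis of rod and the y axis of holder, either way round below 0.04 rad and value of joint clamp above 1.15 rad and linear speed of rod below 0.02 m/s); the robot touches nothing.
It fails at once if the rod is forced: it presses on the holder, jaw included, with more than 40 N (contact force between rod and holder above 40 N).
It fails at once if one of the other things on the bench is pushed more than 30 mm (distance of any of open_phone, dark_phone, multimeter, tweezers, screwdriver, flux_jar, parts_tray from where it was at the start of the episode above 0.03 m).
It also fails if it takes over 64 s, if anything falls off the work surface, if the arm or the gripper's body presses on something with over 40 N, if the wrist force passes 120 N, or if a joint passes its speed limit or range.

### The arm

A 7-joint arm with a two-finger parallel gripper is mounted at the origin on the work surface. World frame = base frame: x ahead of the robot, y to its left, z up, the work surface at z = 0. Lengths are in m, angles in rad, forces in N, time in s.
With the tool pointing down it reaches from about 0.425 to 0.925 m from the base axis. Payload 6.8 kg.
Tool frame: the origin (TCP) lies at the very end of the fingers, on their centre line; the grasp point (between the pads) lies 19 mm behind it (bot.grasp_offset is the distance from the TCP to the grasp point, in m); z points along the fingers, y is the direction in which the jaws open and shut (so a half turn about z gives the same grasp; the last joint's range is limited). The gripper opens to 85 mm and grips with 20 to 120 N. Pads are 22 mm wide; open, the fingers measure 114 mm over their backs; the gripper's body (76 mm by 85 mm) begins 54 mm behind the grasp point. The pads swing forward as they close: fully open they stand 13 mm farther back than shut.
Start: joints at [1.181, 0.477, 0.022, 1.555, -0.011, 1.109, -0.083], TCP at [0.188, -0.648, 0.231] pointing down, gripper open.
Joint ranges: [-2.96, 2.96], [-0.34, 2.1], [-1.41, 1.46], [0.24, 2.44], [-1.37, 4.51], [0.17, 1.92], [-2.96, 2.96]. Speed limits (rad/s): [2.39, 2.39, 3.14, 3.14, 3.14, 3.14, 3.14].

### API

Orientations are given as a unit quaternion [w, x, y, z].
In Python, from station import monitor, cams, bot, finder gives the robot as it stands.
- The arm moves only by the tool jog_arm, never from a script. Its argument "plan" is a list of rows, each an object of numbers: "x", "y", "z": the shift along the tool's x, y, z as a fraction of full scale; "wx", "wy", "wz": the turn, a rotation vector about the tool's x, y, z as a fraction of full scale. A call has 1 to 12 rows; each row is the pose to reach, as a shift and turn from the pose measured when the call began, along the tool's axes at that moment, turning the shorter way round; what a row does not reach only later rows make up. Full scale, the value 1, is 20 cm for a shift and 180 degrees for a turn. A row lasts 1/12 s, in which the tool goes at most 41.7 mm and 7.16 degrees, less where a joint would pass 70% of its speed; a pose out of reach is approached as far as the arm can. A call with a number of a shift or a turn outside -1 to 1 is refused whole. A call with a gripper value outside its range is refused whole. "hand" is the opening, from -1 (shut) to 1 (fully open), set as the call begins (left out, the last holds). The fingers move at their own pace and stop on an object; "grip_force" is the grip in N (left out, the last holds). Time passes only in rows, so rows that repeat a pose let the fingers close. It gives the time, the measured TCP pose, the force and the opening at its end, in the units of the state.
- monitor.get_obs(): the state, without advancing time (a new reading comes with each control period).
- cams.read_camera(name): name is "scene" or "top" or "wrist"; returns the picture (400x640x3 uint8, red, green, blue); there is no depth.
- cams.get_calibration(name): a dict with "fx", "fy", "cx", "cy" (pixels), "extrinsics" (4x4, takes a point from world to camera coordinates). Camera axes: x right, y down, z forward; pixel columns grow to the right and rows downward; lengths in m; the calibration is good to about 2 mm. The wrist camera is an equidistant fisheye: a pixel r from the principal point sees the ray r / f radians off the axis. A picture is of the moment at which its call begins: read the wrist's pose just before it. get_calibration takes no time and is no camera call; for the wrist camera it gives the pose at the moment of the call.
- bot.hand_in(): hands the job in, once; it reports no verdict.
Trained networks look in the newest picture that a camera, given by its name, has taken for a name from the list of things; names that differ only in an ending like _2 or _b are one class to them, and where a whole thing is asked for, a point or a joint stands for the part that bears it (a point fixed in the world has none). Each returns a list of dicts, best first, with "confidence" (0 to 1); they miss things now and then, are a little off and sometimes report something else, mostly with a low value. They report only what shows in the picture. A call takes as long as a camera call.
- finder.find_in(camera, target): "bbox" ([left, top, width, height] in pixels, round what is visible of it).
- finder.place_of(camera, target): "location" ([column, row] in pixels: a listed point, or the origin of a listed thing).
The state is a dict: "t": time; "q": joint angles; "joint_vel": joint speeds; "joint_torque": joint torques, N m; "eef_pos": TCP position; "tool_rot": TCP orientation; "contact_force": force on the tool from outside, world axes, zero at the start; "torque": the same for the moment, N m; "gripper_width": opening from 0.0 (shut) to 1.0 (fully open).
Only numpy, scipy, OpenCV 4.12 (cv2) and the standard library are available. Lean on these libraries where they do the work, as an engineer would, in place of code of your own. Each camera call takes 0.05 s, during which the arm holds its last target. There are 200 camera calls.

## Working session

There is one attempt and no reset: what is moved stays moved. The work goes in short steps, Python scripts to look and compute and a tool call to move; the robot and the scene stay as the last step left them, time stands still between calls to the robot, and variables do not carry over. Pictures are saved under pics/ and viewed, about 8 in all and at most 12, crops included, and the job is handed in when it is done.

Besides the shell and the picture viewer there is one more tool, called after "Emit:" as name([rows], argument=value, ...), one row to a line, values as JSON. jog_arm: Moves the arm, as the interface text tells. Shift numbers are shares of 20 cm and turn numbers shares of 180 degrees, none past 1 either way. Its arguments: {"type":"object","properties":{"plan":{"type":"array","items":{"type":"object","properties":{"x":{"type":"number","minimum":-1,"maximum":1},"y":{"type":"number","minimum":-1,"maximum":1},"z":{"type":"number","minimum":-1,"maximum":1},"wx":{"type":"number","minimum":-1,"maximum":1},"wy":{"type":"number","minimum":-1,"maximum":1},"wz":{"type":"number","minimum":-1,"maximum":1}}}},"hand":{"type":"number"},"grip_force":{"type":"number"}},"required":["plan"]}

```bash
mkdir -p pics; ls
python3 - <<'E'
from station import monitor, cams, bot, finder
import cv2, numpy as np
o=monitor.get_obs(); print({k:np.round(v,3).tolist() for k,v in o.items()}, bot.grasp_offset)
for n in ("scene","top"):
    im=cams.read_camera(n); cv2.imwrite(f"pics/{n}0.png",im[:,:,::-1])
    c=cams.get_calibration(n); print(n,[round(c[k],1) for k in("fx","fy","cx","cy")],np.round(c["extrinsics"],3).tolist())
    for t in ("rod_grip","rod_nose","rod","bore_in","bore_out","jaw_pos","jaw_pivot","clamp_grip","rest","holder"):
        print(t,[(np.round(d["location"],1).tolist(),round(d["confidence"],2)) for d in finder.place_of(n,t)[:2]])
E
```

```text
pics
{'t': 0.0, 'q': [1.181, 0.478, 0.022, 1.556, -0.012, 1.109, -0.083], 'joint_vel': [0.002, 0.001, -0.001, 0.001, -0.001, 0.001, -0.0], 'joint_torque': [-0.0, -59.645, 1.608, -28.12, 0.012, 0.009, 0.0], 'eef_pos': [0.188, -0.648, 0.23], 'tool_rot': [-0.001, 0.99, 0.14, -0.0], 'contact_force': [-0.213, -0.604, -0.646], 'torque': [0.013, 0.01, -0.031], 'gripper_width': 0.998} 0.0187
scene [379.1, 379.1, 319.6, 203.4] [[-0.43, 0.903, -0.007, 0.32], [0.768, 0.361, -0.528, -0.374], [-0.474, -0.233, -0.849, 1.351], [0.0, 0.0, 0.0, 1.0]]
rod_grip [([468.0, 236.9], 0.58)]
rod_nose [([392.8, 200.4], 0.92), ([306.5, 192.5], 0.31)]
rod [([456.3, 233.6], 0.57)]
bore_in [([332.5, 197.4], 0.62), ([297.1, 184.2], 0.22)]
bore_out []
jaw_pos []
jaw_pivot [([305.9, 174.4], 0.75)]
clamp_grip [([272.7, 167.5], 0.49)]
rest [([432.8, 225.2], 0.93), ([213.1, 154.5], 0.71)]
holder [([304.1, 193.4], 0.81)]
top [502.0, 502.0, 314.4, 201.8] [[-0.001, -1.0, 0.002, -0.111], [-0.982, 0.0, -0.189, 0.598], [0.189, -0.002, -0.982, 1.165], [0.0, 0.0, 0.0, 1.0]]
rod_grip [([132.7, 258.7], 0.97)]
rod_nose [([223.5, 259.8], 0.78)]
rod [([150.6, 254.3], 0.76), ([313.1, 290.1], 0.32)]
bore_in [([291.8, 221.8], 0.6)]
bore_out [([368.2, 217.5], 0.92), ([332.9, 219.6], 0.25)]
jaw_pos [([330.2, 220.8], 0.78)]
jaw_pivot [([333.9, 247.1], 0.59)]
clamp_grip [([368.3, 217.6], 0.43)]
rest [([182.7, 259.7], 0.7), ([149.3, 254.7], 0.63)]
holder [([326.7, 238.1], 0.63)]
```

```bash
cat > h.py <<'E'
import numpy as np
from station import monitor, cams, bot, finder
def ray(c,px):
    E=np.array(c["extrinsics"]);d=np.array([(px[0]-c["cx"])/c["fx"],(px[1]-c["cy"])/c["fy"],1.])
    return -E[:3,:3].T@E[:3,3], E[:3,:3].T@d
def atz(c,px,z):
    o,d=ray(c,px); return o+d*(z-o[2])/d[2]
def proj(c,p):
    E=np.array(c["extrinsics"]);q=E[:3,:3]@np.array(p)+E[:3,3]
    return np.array([c["cx"]+c["fx"]*q[0]/q[2],c["cy"]+c["fy"]*q[1]/q[2]])
E
python3 - <<'E'
from h import *
import cv2
T=cams.get_calibration("top");S=cams.get_calibration("scene")
for n,px,z in (("grip",(132.7,258.7),.034),("nose",(223.5,259.8),.034),("rest",(182.7,259.7),0),("bin",(291.8,221.8),.072),("bout",(368.2,217.5),.072),("jaw",(330.2,220.8),.072),("piv",(333.9,247.1),.072),("clamp",(368.3,217.6),.117)): print("T",n,atz(T,px,z).round(4))
for n,px,z in (("grip",(468,236.9),.034),("nose",(392.8,200.4),.034),("rest",(432.8,225.2),0),("bin",(332.5,197.4),.072),("piv",(305.9,174.4),.072),("clamp",(272.7,167.5),.117),("holder",(304,193.4),0)): print("S",n,atz(S,px,z).round(4))
a=cv2.imread("pics/top0.png")[120:320,60:460]; b=cv2.imread("pics/scene0.png")[110:310,200:600]
cv2.imwrite("pics/a.png",np.vstack([cv2.resize(a,(600,300),interpolation=3),cv2.resize(b,(600,300),interpolation=3)]))
E
```

```text
T grip [0.4619 0.3296 0.034 ]
T nose [0.4591 0.1093 0.034 ]
T rest [0.462 0.217 0.   ]
T bin [ 0.5465 -0.0574  0.072 ]
T bout [ 0.5567 -0.24    0.072 ]
T jaw [ 0.5488 -0.1491  0.072 ]
T piv [ 0.486  -0.1574  0.072 ]
T clamp [ 0.5493 -0.2352  0.117 ]
S grip [0.478  0.3166 0.034 ]
S nose [0.4539 0.0942 0.034 ]
S rest [0.462  0.2229 0.    ]
S bin [ 0.5407 -0.0568  0.072 ]
S piv [ 0.5017 -0.1584  0.072 ]
S clamp [ 0.5484 -0.2357  0.117 ]
S holder [ 0.5213 -0.1581  0.    ]
```

View pics/a.png

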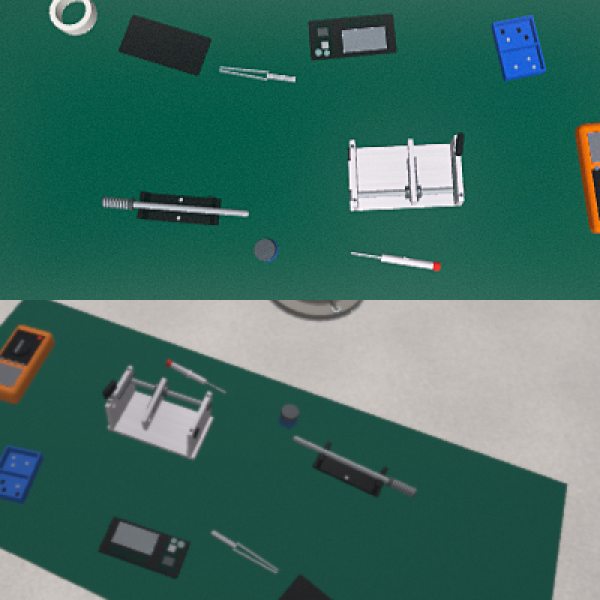

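The pictures show the rod in its rest (top-image nose about 224,260, grip about 133,259), and the holder at top-image 292–368 × 220. The holder is yawed by about 3° and its near plate faces the rod. The arm isn't in view yet, so I'll move it over via the front.

```bash
cat >> h.py <<'E'
from scipy.spatial.transform import Rotation as R
def pose():
    o=monitor.get_obs(); q=o["tool_rot"]; return o,np.array(o["eef_pos"]),R.from_quat([q[1],q[2],q[3],q[0]])
def down(yaw,pitch=0,axis=None):
    "tool z down, tool x at yaw deg from world x; pitch deg about tool y afterwards"
    y=np.radians(yaw); M=np.array([[np.cos(y),np.sin(y),0],[np.sin(y),-np.cos(y),0],[0,0,-1]]).T
    return R.from_matrix(M)*R.from_euler("y",pitch,degrees=True)
def go(p,Rt,rel=None):
    o,p0,R0=pose(); s=R0.inv().apply(np.array(p)-p0)/.2; w=(R0.inv()*Rt).as_rotvec()/np.pi
    print("from",p0.round(4),"t",round(o["t"],2)," xyz",s.round(4)," w",w.round(4))
E
python3 - <<'E'
from h import *
go([.45,-.42,.24],down(45))
E
```

```text
from [ 0.1877 -0.6484  0.2313] t 1.1  xyz [ 1.5773 -0.7324 -0.0433]  w [ 0.      0.     -0.1603]
```

Emit:
jog_arm([
  {"x": 1,"y": -0.9,"z": 0,"wz": -0.16},
  {"x": 1,"y": -0.9,"z": 0,"wz": -0.16},
  {"x": 1,"y": -0.9,"z": 0,"wz": -0.16},
  {"x": 1,"y": -0.9,"z": 0,"wz": -0.16},
  {"x": 1,"y": -0.9,"z": 0,"wz": -0.16},
  {"x": 1,"y": -0.9,"z": 0,"wz": -0.16},
  {"x": 1,"y": -0.9,"z": 0,"wz": -0.16},
])

```text
invalid input at $.plan[0]: expected keys x, y, z, wx, wy, wz
```

Run:
```python
from h import *
go([.52,-.2,.24],down(70))
```

```text
from [ 0.1877 -0.6484  0.2313] t 1.1  xyz [ 2.2193 -1.6917 -0.0434]  w [ 0.      0.     -0.2992]
```

Emit:
jog_arm([
  {"x": 1,"y": -0.9,"z": 0,"wx": 0,"wy": 0,"wz": -0.16},
  {"x": 1,"y": -0.9,"z": 0,"wx": 0,"wy": 0,"wz": -0.16},
  {"x": 1,"y": -0.9,"z": 0,"wx": 0,"wy": 0,"wz": -0.16},
  {"x": 1,"y": -0.9,"z": 0,"wx": 0,"wy": 0,"wz": -0.16},
  {"x": 1,"y": -0.9,"z": 0,"wx": 0,"wy": 0,"wz": -0.16},
  {"x": 1,"y": -0.9,"z": 0,"wx": 0,"wy": 0,"wz": -0.16},
  {"x": 1,"y": -0.9,"z": 0,"wx": 0,"wy": 0,"wz": -0.16},
])

```text
t: 1.68
eef_pos: [0.3331, -0.4148, 0.2317]
tool_rot: [-0.0, 0.923, 0.385, 0.001]
contact_force: [1.3, 0.4, 0.3]
gripper_width: 1.0
```

Run:
```python
from h import *
go([.52,-.2,.24],down(65))
```

```text
from [ 0.3331 -0.4148  0.2317] t 1.68  xyz [ 1.4209 -0.0918 -0.0388]  w [ 1.000e-04 -6.000e-04 -1.095e-01]
```

Emit:
jog_arm([
  {"x": 1,"y": -0.3,"z": -0.04,"wx": 0,"wy": 0,"wz": -0.15},
  {"x": 1,"y": -0.3,"z": -0.04,"wx": 0,"wy": 0,"wz": -0.15},
  {"x": 1,"y": -0.3,"z": -0.04,"wx": 0,"wy": 0,"wz": -0.15},
  {"x": 1,"y": -0.3,"z": -0.04,"wx": 0,"wy": 0,"wz": -0.15},
  {"x": 1,"y": -0.3,"z": -0.04,"wx": 0,"wy": 0,"wz": -0.15},
])

```text
t: 2.1
eef_pos: [0.4286, -0.2347, 0.2403]
tool_rot: [0.0, 0.806, 0.592, 0.001]
contact_force: [0.1, -0.2, 0.2]
gripper_width: 1.004
```

Run:
```python
from h import *
go([.54,-.05,.24],down(86))
```

```text
from [ 0.4286 -0.2347  0.2403] t 2.1  xyz [1.0479 0.2551 0.0032]  w [ 0.0006 -0.0004 -0.0746]
```

Emit:
jog_arm([
  {"x": 1,"y": 0.1,"z": 0,"wx": 0,"wy": 0,"wz": -0.09},
  {"x": 1,"y": 0.1,"z": 0,"wx": 0,"wy": 0,"wz": -0.09},
  {"x": 1,"y": 0.1,"z": 0,"wx": 0,"wy": 0,"wz": -0.09},
  {"x": 1,"y": 0.1,"z": 0,"wx": 0,"wy": 0,"wz": -0.09},
  {"x": 1,"y": 0.1,"z": 0,"wx": 0,"wy": 0,"wz": -0.09},
  {"x": 1,"y": 0.1,"z": 0,"wx": 0,"wy": 0,"wz": -0.09},
])

```text
t: 2.6
eef_pos: [0.5101, -0.0413, 0.2416]
tool_rot: [0.0, 0.711, 0.703, 0.004]
contact_force: [0.8, 0.3, 0.2]
gripper_width: 0.997
```

Run:
```python
from h import *
import cv2
go([.475,.23,.2],down(86))
im=cams.read_camera("wrist"); cv2.imwrite("pics/w0.png",im[:,:,::-1])
c=cams.get_calibration("wrist"); print({k:np.round(v,4).tolist() for k,v in c.items()})
print(pose()[1])
for t in ("rod_nose","bore_in","bore_out","jaw_pos","jaw_pivot","clamp_grip","holder"):
        print(t,[(np.round(d["location"],1).tolist(),round(d["confidence"],2)) for d in finder.place_of("wrist",t)[:2]])
```

```text
from [ 0.5101 -0.0413  0.2416] t 2.6  xyz [ 1.3533 -0.1909  0.2133]  w [ 0.0017 -0.0016  0.0188]
{'fx': 309.7069, 'fy': 309.7069, 'cx': 321.6518, 'cy': 195.6795, 'extrinsics': [[0.9999, -0.0138, 0.0044, -0.5106], [-0.0145, -0.9659, 0.2585, -0.0722], [0.0007, -0.2586, -0.966, 0.3766], [0.0, 0.0, 0.0, 1.0]]}
[ 0.50882696 -0.04520521  0.24105703]
rod_nose [([272.0, 46.7], 0.83)]
bore_in [([352.2, 193.9], 0.6)]
bore_out [([355.2, 327.8], 0.58)]
jaw_pos [([355.2, 278.7], 0.85)]
jaw_pivot [([297.4, 280.3], 0.63)]
clamp_grip [([297.6, 281.9], 0.33)]
holder [([322.3, 248.2], 0.77)]
```

View pics/w0.png

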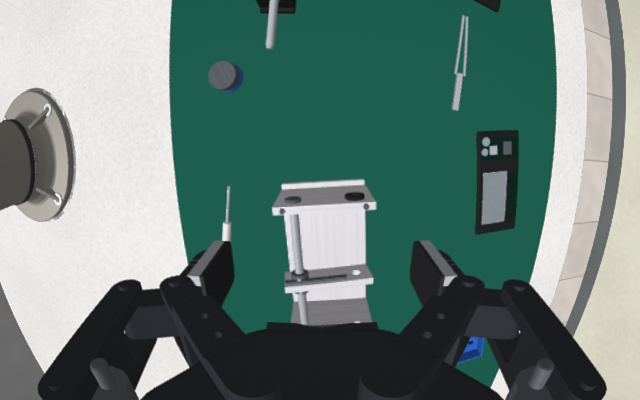

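The wrist view shows the near plate at (275–375, 185–212) with the washer at about (354,195). The jaw is at (285–372, 268–290) and the rod nose at (272,47).

```bash
cat >> h.py <<'E'
import cv2
def wray(c,px):
    E=np.array(c["extrinsics"]);v=np.array([px[0]-c["cx"],px[1]-c["cy"]]);r=np.hypot(*v);a=r/c["fx"]
    d=np.array([*(v/max(r,1e-9)*np.sin(a)),np.cos(a)]); return -E[:3,:3].T@E[:3,3],E[:3,:3].T@d
def wz(c,px,z):
    o,d=wray(c,px); return o+d*(z-o[2])/d[2]
def look(targets,zs,name="wrist"):
    c=cams.get_calibration(name); im=cams.read_camera(name)
    for t,z in zip(targets,zs):
        for d in finder.place_of(name,t)[:1]:
            print(t,np.round(d["location"],1),round(d["confidence"],2),(wz if name=="wrist" else atz)(c,d["location"],z).round(4))
    return c,im
E
python3 - <<'E'
from h import *
c=cams.get_calibration("wrist")
for n,px,z in (("nose",(272,46.7),.034),("bin",(352.2,193.9),.072),("bin_eye",(354.5,195.5),.072),("bout",(355.2,327.8),.072),("jaw",(355.2,278.7),.072),("piv",(297.4,280.3),.072),("holder",(322.3,248.2),0),("nearL",(282,183),.0),("nearR",(365,181),0.),("topL",(274,211),.09),("topR",(376,208),.09)): print(n,wz(c,px,z).round(4))
E
```

```text
nose [0.4556 0.0948 0.034 ]
bin [ 0.5393 -0.0683  0.072 ]
bin_eye [ 0.5417 -0.0701  0.072 ]
bout [ 0.5459 -0.2448  0.072 ]
jaw [ 0.5439 -0.1702  0.072 ]
piv [ 0.4768 -0.1704  0.072 ]
holder [ 0.5062 -0.1629  0.    ]
nearL [ 0.4568 -0.0709  0.    ]
nearR [ 0.5629 -0.0708  0.    ]
topL [ 0.4591 -0.0794  0.09  ]
topR [ 0.5617 -0.0788  0.09  ]
```

Emit:
jog_arm([
  {"x": 1,"y": -0.1,"z": 0,"wx": 0,"wy": 0,"wz": 0.02},
  {"x": 1,"y": -0.1,"z": 0,"wx": 0,"wy": 0,"wz": 0.02},
  {"x": 1,"y": -0.1,"z": 0,"wx": 0,"wy": 0,"wz": 0.02},
  {"x": 1,"y": -0.1,"z": 0,"wx": 0,"wy": 0,"wz": 0.02},
  {"x": 1,"y": -0.1,"z": 0,"wx": 0,"wy": 0,"wz": 0.02},
  {"x": 1,"y": -0.1,"z": 0,"wx": 0,"wy": 0,"wz": 0.02},
  {"x": 1,"y": -0.1,"z": 0,"wx": 0,"wy": 0,"wz": 0.02},
])

```text
t: 3.58
eef_pos: [0.4916, 0.1506, 0.2407]
tool_rot: [0.0, 0.736, 0.677, 0.001]
contact_force: [1.0, -0.4, -0.9]
gripper_width: 1.001
```

Run:
```python
from h import *
look(["rod_grip","rod_nose","rod","rest"],[.034,.034,.034,0])
go([.463,.25,.16],down(86))
```

```text
rod_grip [288.8  31.1] 0.84 [0.4691 0.3161 0.034 ]
rod_nose [294.7 213.1] 0.85 [0.4561 0.1036 0.034 ]
rod [289.6  53.6] 0.73 [0.468  0.2891 0.034 ]
rest [297.1 114. ] 0.87 [0.4679 0.2193 0.    ]
from [0.4924 0.1472 0.2404] t 3.83  xyz [ 0.4991 -0.1932  0.4015]  w [ 0.0006  0.0001 -0.0064]
```

Emit:
jog_arm([
  {"x": 0.5,"y": -0.17,"z": 0.4,"wx": 0,"wy": 0,"wz": -0.004},
  {"x": 0.5,"y": -0.17,"z": 0.4,"wx": 0,"wy": 0,"wz": -0.004},
  {"x": 0.5,"y": -0.17,"z": 0.4,"wx": 0,"wy": 0,"wz": -0.004},
  {"x": 0.5,"y": -0.17,"z": 0.4,"wx": 0,"wy": 0,"wz": -0.004},
  {"x": 0.5,"y": -0.17,"z": 0.4,"wx": 0,"wy": 0,"wz": -0.004},
  {"x": 0.5,"y": -0.17,"z": 0.4,"wx": 0,"wy": 0,"wz": -0.004},
])

```text
t: 4.33
eef_pos: [0.4681, 0.2486, 0.1603]
tool_rot: [0.001, 0.734, 0.679, 0.0]
contact_force: [0.1, -0.2, 0.4]
gripper_width: 1.005
```

Run:
```python
from h import *
c,im=look(["rod_grip","rod_nose","rod"],[.034,.034,.034])
cv2.imwrite("pics/w1.png",im[:,:,::-1])
go([.469,.316,.015],down(86.5))
```

```text
rod_grip [318.9 113.8] 0.81 [0.4713 0.3146 0.034 ]
rod_nose [320.1 317. ] 0.97 [0.4558 0.1074 0.034 ]
rod [318.1 140.9] 0.61 [0.4688 0.2911 0.034 ]
from [0.469  0.2482 0.1613] t 4.53  xyz [ 0.3379 -0.03    0.7311]  w [ 0.0012  0.0001 -0.0062]
```

View pics/w1.png

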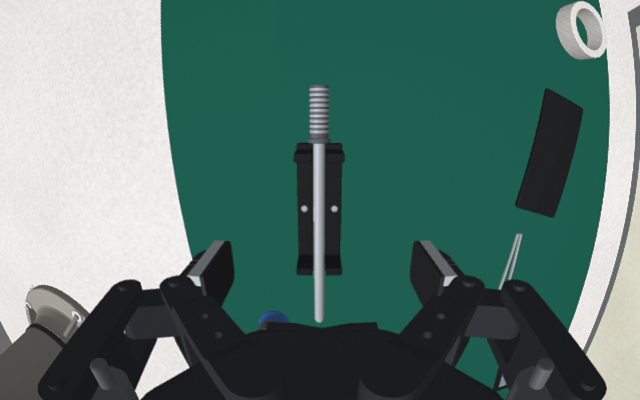

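The grip spans rows 85–138 at column 319, the collar is near row 140, and the nose is at (319.5, 321). The rod lies parallel to the tool's x axis.

Run:
```python
from h import *
c=cams.get_calibration("wrist")
for px in ((319,86),(319,113),(319,142),(319.5,321)): print(px,wz(c,px,.034).round(4))
go([.4705,.316,.016],down(86.0))
```

```text
(319, 86) [0.4747 0.3386 0.034 ]
(319, 113) [0.4727 0.315  0.034 ]
(319, 142) [0.4707 0.2897 0.034 ]
(319.5, 321) [0.4554 0.101  0.034 ]
from [0.469  0.2482 0.1613] t 4.53  xyz [ 0.3385 -0.0225  0.7261]  w [ 0.0012  0.0001 -0.0034]
```

Emit:
jog_arm([
  {"x": 0.2,"y": -0.01,"z": 0.15,"wx": 0,"wy": 0,"wz": 0},
  {"x": 0.337,"y": -0.011,"z": 0.3,"wx": 0,"wy": 0,"wz": 0},
  {"x": 0.337,"y": -0.011,"z": 0.45,"wx": 0,"wy": 0,"wz": 0},
  {"x": 0.337,"y": -0.011,"z": 0.6,"wx": 0,"wy": 0,"wz": 0},
  {"x": 0.337,"y": -0.011,"z": 0.7,"wx": 0,"wy": 0,"wz": 0},
  {"x": 0.337,"y": -0.011,"z": 0.729,"wx": 0,"wy": 0,"wz": 0},
  {"x": 0.337,"y": -0.011,"z": 0.729,"wx": 0,"wy": 0,"wz": 0},
  {"x": 0.337,"y": -0.011,"z": 0.729,"wx": 0,"wy": 0,"wz": 0},
  {"x": 0.337,"y": -0.011,"z": 0.729,"wx": 0,"wy": 0,"wz": 0},
])

```text
t: 5.28
eef_pos: [0.4742, 0.316, 0.0173]
tool_rot: [0.002, 0.735, 0.678, 0.003]
contact_force: [0.5, 0.8, 0.3]
gripper_width: 1.003
```

Run:
```python
from h import *
go([.4722,.3155,.0155],down(85.4))
```

```text
from [0.4742 0.316  0.0173] t 5.28  xyz [-0.0031 -0.0097  0.0088]  w [ 0.002  -0.0005 -0.0004]
```

Emit:
jog_arm([
  {"x": -0.003,"y": -0.009,"z": 0.005,"wx": 0.002,"wy": 0,"wz": 0},
  {"x": -0.003,"y": -0.009,"z": 0.005,"wx": 0.002,"wy": 0,"wz": 0},
  {"x": -0.003,"y": -0.009,"z": 0.005,"wx": 0.002,"wy": 0,"wz": 0},
  {"x": -0.003,"y": -0.009,"z": 0.005,"wx": 0.002,"wy": 0,"wz": 0},
  {"x": -0.003,"y": -0.009,"z": 0.005,"wx": 0.002,"wy": 0,"wz": 0},
  {"x": -0.003,"y": -0.009,"z": 0.005,"wx": 0.002,"wy": 0,"wz": 0},
  {"x": -0.003,"y": -0.009,"z": 0.005,"wx": 0.002,"wy": 0,"wz": 0},
  {"x": -0.003,"y": -0.009,"z": 0.005,"wx": 0.002,"wy": 0,"wz": 0},
  {"x": -0.003,"y": -0.009,"z": 0.005,"wx": 0.002,"wy": 0,"wz": 0},
  {"x": -0.003,"y": -0.009,"z": 0.005,"wx": 0.002,"wy": 0,"wz": 0},
], hand=-1, grip_force=60)

```text
t: 6.12
eef_pos: [0.4723, 0.3156, 0.0164]
tool_rot: [-0.001, 0.735, 0.678, 0.001]
contact_force: [-0.8, -1.1, 4.3]
gripper_width: 0.161
```

Run:
```python
from h import *
o,p,r=pose(); print(o["gripper_width"],o["contact_force"],p,r.as_matrix().round(3).tolist())
```

```text
0.16065716215094403 [-0.84924204 -1.06146261  4.26004778] [0.47233784 0.31556545 0.01638294] [[0.081, 0.997, 0.0], [0.997, -0.081, 0.002], [0.002, -0.0, -1.0]]
```

Emit:
jog_arm([
  {"x": 0,"y": 0,"z": -0.05,"wx": 0,"wy": 0,"wz": 0},
  {"x": 0,"y": 0,"z": -0.15,"wx": 0,"wy": 0,"wz": 0},
  {"x": 0,"y": 0,"z": -0.28,"wx": 0,"wy": 0,"wz": 0},
  {"x": -0.1,"y": 0.02,"z": -0.4,"wx": 0,"wy": 0,"wz": 0},
  {"x": -0.2,"y": 0.04,"z": -0.55,"wx": 0,"wy": 0,"wz": 0},
  {"x": -0.35,"y": 0.06,"z": -0.7,"wx": 0,"wy": 0,"wz": 0},
  {"x": -0.5,"y": 0.08,"z": -0.85,"wx": 0,"wy": 0,"wz": 0},
  {"x": -0.65,"y": 0.1,"z": -1,"wx": 0,"wy": 0,"wz": 0},
  {"x": -0.82,"y": 0.12,"z": -1,"wx": 0,"wy": 0,"wz": 0},
  {"x": -1,"y": 0.14,"z": -1,"wx": 0,"wy": 0,"wz": 0},
])

```text
t: 6.95
eef_pos: [0.4849, 0.1131, 0.2188]
tool_rot: [0.001, 0.735, 0.678, 0.003]
contact_force: [0.2, -1.2, -3.1]
gripper_width: 0.168
```

Run:
```python
from h import *
o,p,r=pose(); print(o["gripper_width"],o["contact_force"],p,o["q"])
go([.53,-.065,.235],down(88))
```

```text
0.16796683692950842 [ 0.17889054 -1.24949482 -3.12037436] [0.48487557 0.11314248 0.21875435] [ 0.22489994  0.26350128 -0.67072687  1.95226682  0.19519726  0.98436375
 -0.61711659]
from [0.4849 0.1131 0.2188] t 6.95  xyz [-0.8695  0.2967 -0.0824]  w [ 0.0015 -0.0009 -0.0144]
```

Emit:
jog_arm([
  {"x": -0.15,"y": 0.06,"z": -0.05,"wx": 0,"wy": 0,"wz": -0.006},
  {"x": -0.3,"y": 0.12,"z": -0.08,"wx": 0,"wy": 0,"wz": -0.014},
  {"x": -0.45,"y": 0.18,"z": -0.08,"wx": 0,"wy": 0,"wz": -0.014},
  {"x": -0.6,"y": 0.24,"z": -0.08,"wx": 0,"wy": 0,"wz": -0.014},
  {"x": -0.75,"y": 0.3,"z": -0.08,"wx": 0,"wy": 0,"wz": -0.014},
  {"x": -0.87,"y": 0.3,"z": -0.08,"wx": 0,"wy": 0,"wz": -0.014},
  {"x": -0.87,"y": 0.3,"z": -0.08,"wx": 0,"wy": 0,"wz": -0.014},
  {"x": -0.87,"y": 0.3,"z": -0.08,"wx": 0,"wy": 0,"wz": -0.014},
  {"x": -0.87,"y": 0.3,"z": -0.08,"wx": 0,"wy": 0,"wz": -0.014},
])

```text
t: 7.7
eef_pos: [0.5303, -0.0641, 0.2346]
tool_rot: [0.0, 0.72, 0.694, 0.003]
contact_force: [-0.6, 0.4, -1.5]
gripper_width: 0.165
```

Run:
```python
from h import *
o,p,r=pose(); print(p,r.as_matrix().round(4).tolist(),np.abs(o["joint_vel"]).max())
c,im=look(["bore_in","jaw_pos","jaw_pivot","holder"],[.072,.072,.072,0])
import pickle; pickle.dump(c,open("c2.pkl","wb"))
cv2.imwrite("pics/w2full.png",im[:,:,::-1])
cv2.imwrite("pics/w2.png",cv2.resize(im[150:350,220:420,::-1],(600,600),interpolation=3))
for n in("scene","top"):
  look(["rod_nose","rod_grip"],[.25,.253],n) if 0 else None
```

```text
[ 0.53026059 -0.064132    0.23460931] [[0.0355, 0.9994, 0.0045], [0.9994, -0.0355, 0.0034], [0.0036, 0.0044, -1.0]] 0.017969332241746464
bore_in [335.8 174.3] 0.61 [ 0.5457 -0.0584  0.072 ]
jaw_pivot [280.2 263.4] 0.41 [ 0.4818 -0.1564  0.072 ]
holder [313.6 233.5] 0.71 [ 0.5179 -0.1504  0.    ]
```

View pics/w2.png

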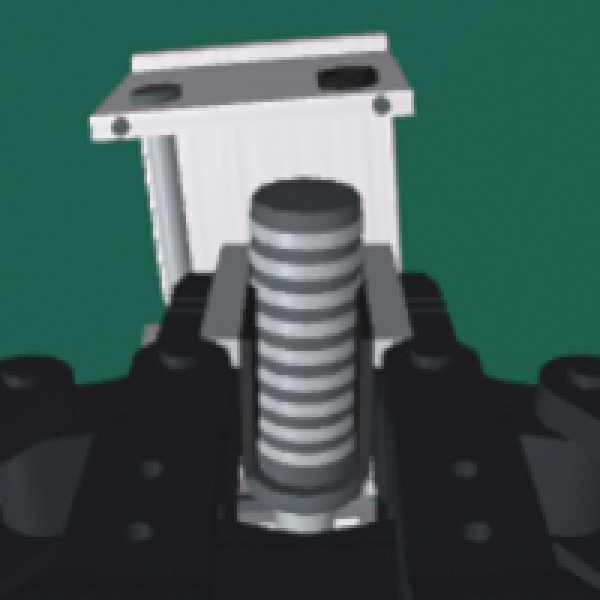

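The crop shows the near plate's top strip, with its outer edge from (90,117) to (413,92) and its inner edge from (91,140) to (413,116) in crop pixels. The washer is centred at (347,78) and the rod grip is held squarely between the pads.

Run:
```python
from h import *
import pickle
c=pickle.load(open("c2.pkl","rb"))
f=lambda x,y:(220+x/3-.33,150+y/3-.33)
P={}
for n,x,y,z in (("oL",90,117,.09),("oR",413,92,.09),("iL",91,140,.09),("iR",413,116,.09),("bin",347,78,.072),("gripback",306,196,.253)):
    P[n]=wz(c,f(x,y),z); print(n,P[n].round(4))
for a,b in(("oL","oR"),("iL","iR")):
    d=P[b]-P[a]; print(np.hypot(*d[:2]),np.degrees(np.arctan2(d[1],d[0])))
yaw=np.arctan2(*( (P["oR"]-P["oL"]+P["iR"]-P["iL"])[[1,0]]))
ex=np.array([np.cos(yaw),np.sin(yaw),0]);ey=np.array([-ex[1],ex[0],0])
m=(P["oL"]+P["oR"]+P["iL"]+P["iR"])/4
print("yaw",np.degrees(yaw),"bin pred",m+ex*.0325+ey*.008, "jaw..bout",m+ex*.0325-ey*.169)
print("cam",wray(c,(320,200))[0])
# detected in top / scene for comparision
bi=m+ex*.0325+ey*.008;bi[2]=.072
bo=bi-ey*.177
for n in("top","scene"):
    C=cams.get_calibration(n); print(n,proj(C,bi),proj(C,bo),proj(C,bo+[0,0,.045]+ey*.004))
```

```text
oL [ 0.4609 -0.0657  0.09  ]
oR [ 0.5653 -0.0615  0.09  ]
iL [ 0.4605 -0.0735  0.09  ]
iR [ 0.5653 -0.0694  0.09  ]
bin [ 0.5452 -0.0598  0.072 ]
gripback [ 0.5311 -0.0404  0.253 ]
0.10454315680667427 2.3336621694107422
0.10486535053231728 2.243462622828111
yaw 2.2884930060685265 bin pred [ 0.54515656 -0.05821504  0.09      ] jaw..bout [ 0.55222437 -0.23507387  0.09      ]
cam [0.53197567 0.00148208 0.37827154]
top [292.12516163 222.34196817] [366.18160426 219.3721893 ] [366.46861811 216.42591371]
scene [331.37357169 198.44376876] [273.98766398 178.13710155] [273.49723568 169.0359353 ]
```

```bash
cat >> h.py <<'E'
BI=np.array([.545,-.0585,.072]); YAW=2.29
EY=np.array([-np.sin(np.radians(YAW)),np.cos(np.radians(YAW)),0])
def ins(d,pitch=-.67,dx=0,dz=0):
    "tool pose with rod nose d m outside the washer face (negative = inside)"
    Rt=down(90+YAW,pitch); nose=BI+EY*d+np.array([dx,0,dz])
    g=nose+EY*.214
    return g+np.array([0,0,-.214*np.sin(np.radians(-pitch))*0-.0176]),Rt
E
python3 - <<'E'
from h import *
go(*ins(.04))
E
```

```text
from [ 0.5306 -0.0639  0.2347] t 7.95  xyz [ 1.2935 -0.0276  0.905 ]  w [ 0.0014 -0.0046 -0.0236]
```

Emit:
jog_arm([
  {"x": 0.15,"y": 0,"z": 0,"wx": 0.001,"wy": -0.002,"wz": -0.01},
  {"x": 0.3,"y": 0,"z": 0.05,"wx": 0.001,"wy": -0.005,"wz": -0.023},
  {"x": 0.45,"y": 0,"z": 0.1,"wx": 0.001,"wy": -0.005,"wz": -0.023},
  {"x": 0.6,"y": 0,"z": 0.15,"wx": 0.001,"wy": -0.005,"wz": -0.023},
  {"x": 0.75,"y": -0.01,"z": 0.25,"wx": 0.001,"wy": -0.005,"wz": -0.023},
  {"x": 0.9,"y": -0.02,"z": 0.35,"wx": 0.001,"wy": -0.005,"wz": -0.023},
  {"x": 1,"y": -0.02,"z": 0.4,"wx": 0.001,"wy": -0.005,"wz": -0.023},
])

```text
t: 8.53
eef_pos: [0.532, 0.1401, 0.1535]
tool_rot: [0.004, 0.692, 0.722, -0.004]
contact_force: [1.1, 0.4, -1.7]
gripper_width: 0.164
```

Run:
```python
from h import *
go(*ins(.04)); go(*ins(.012)); print(pose()[0]["q"].round(2) if hasattr(pose()[0]["q"],'round') else pose()[0]["q"])
```

```text
from [0.532  0.1401 0.1535] t 8.53  xyz [0.2809 0.026  0.492 ]  w [-0.0002  0.      0.0006]
from [0.532  0.1401 0.1535] t 8.53  xyz [0.141  0.0258 0.4936]  w [-0.0002  0.      0.0006]
[ 0.12  0.44 -0.63  1.9   0.33  0.92 -0.63]
```

Emit:
jog_arm([
  {"x": 0.15,"y": 0.02,"z": 0.05,"wx": 0,"wy": 0,"wz": 0},
  {"x": 0.28,"y": 0.026,"z": 0.15,"wx": 0,"wy": 0,"wz": 0},
  {"x": 0.28,"y": 0.026,"z": 0.27,"wx": 0,"wy": 0,"wz": 0},
  {"x": 0.28,"y": 0.026,"z": 0.39,"wx": 0,"wy": 0,"wz": 0},
  {"x": 0.28,"y": 0.026,"z": 0.47,"wx": 0,"wy": 0,"wz": 0},
  {"x": 0.26,"y": 0.026,"z": 0.493,"wx": 0,"wy": 0,"wz": 0},
  {"x": 0.2,"y": 0.026,"z": 0.493,"wx": 0,"wy": 0,"wz": 0},
  {"x": 0.15,"y": 0.026,"z": 0.493,"wx": 0,"wy": 0,"wz": 0},
  {"x": 0.141,"y": 0.026,"z": 0.493,"wx": 0,"wy": 0,"wz": 0},
  {"x": 0.141,"y": 0.026,"z": 0.493,"wx": 0,"wy": 0,"wz": 0},
  {"x": 0.141,"y": 0.026,"z": 0.493,"wx": 0,"wy": 0,"wz": 0},
])

```text
t: 9.45
eef_pos: [0.5369, 0.167, 0.0557]
tool_rot: [0.004, 0.693, 0.721, -0.003]
contact_force: [0.5, 0.5, -1.7]
gripper_width: 0.163
```

Run:
```python
from h import *
go(*ins(.012))
o,p,r=pose(); print(o["contact_force"])
ims=[]
for n in("scene","top"):
    C=cams.get_calibration(n);im=cams.read_camera(n)[:,:,::-1]
    for t in("rod_nose","bore_in"): print(n,t,[(np.round(d["location"],1),round(d["confidence"],2)) for d in finder.place_of(n,t)[:2]])
    c0=proj(C,BI); print(n,c0,"exp nose",proj(C,BI+EY*.012)); x,y=(c0-[25,20]).round().astype(int)
    print(x,y); ims.append(cv2.resize(im[y:y+40,x:x+50],(500,400),interpolation=2)[:300 if 0 else 400])
cv2.imwrite("pics/n.png",cv2.resize(np.hstack(ims),(800,320)))
```

```text
from [0.5369 0.167  0.0557] t 9.45  xyz [ 0.0018 -0.0044  0.0063]  w [ 0.0004 -0.0002  0.0002]
[ 0.4624669   0.45779088 -1.70101903]
scene rod_nose [(array([334.5, 199.8]), 0.75), (array([213.1, 228.6]), 0.7)]
scene bore_in [(array([331.4, 197.9]), 0.83), (array([211.8, 227.8]), 0.62)]
scene [331.30306654 198.36344492] exp nose [335.34351193 199.79296283]
306 178
top rod_nose [(array([285.7, 220.2]), 0.75)]
top bore_in [(array([290.6, 219.7]), 0.83), (array([206. , 224.8]), 0.51)]
top [292.24412993 222.40685746] exp nose [287.2155375  222.60864969]
267 202
```

View pics/n.png

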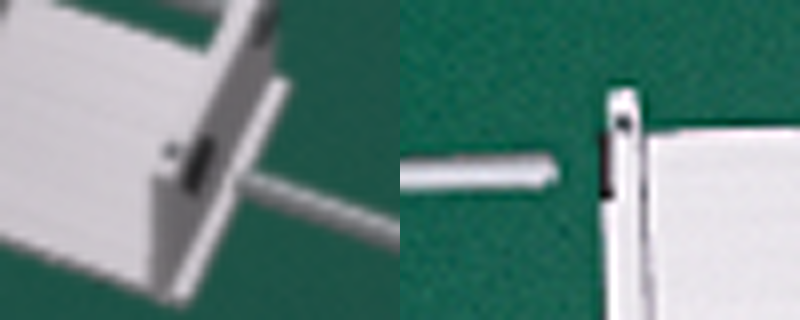

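The rod line meets the washer centre in the top view to within about 0.5 mm. In the scene view the nose is about 1 mm low. I'll advance gently.

Emit:
jog_arm([
  {"x": -0.03,"y": 0,"z": -0.002,"wx": 0,"wy": 0,"wz": 0},
  {"x": -0.06,"y": 0,"z": -0.002,"wx": 0,"wy": 0,"wz": 0},
  {"x": -0.08,"y": 0,"z": -0.002,"wx": 0,"wy": 0,"wz": 0},
  {"x": -0.09,"y": 0,"z": -0.002,"wx": 0,"wy": 0,"wz": 0},
  {"x": -0.1,"y": 0,"z": -0.002,"wx": 0,"wy": 0,"wz": 0},
  {"x": -0.1,"y": 0,"z": -0.002,"wx": 0,"wy": 0,"wz": 0},
])

```text
t: 10.25
eef_pos: [0.5369, 0.147, 0.0553]
tool_rot: [0.004, 0.692, 0.722, -0.004]
contact_force: [0.3, 0.1, -2.1]
gripper_width: 0.167
```

```bash
cat >> h.py <<'E'
def st(pitch=-.67):
    o,p,r=pose(); rel=p-(BI+EY*.214-[0,0,.0176]); ex=np.array([EY[1],-EY[0],0])
    print("t",round(o["t"],2),"F",np.round(o["contact_force"],1),"M",np.round(o["torque"],2),"nose d %.1f lat %.1f z %.1f mm"%(rel@EY*1e3,rel@ex*1e3,rel[2]*1e3),"rotdeg",np.degrees((r.inv()*down(90+YAW,pitch)).as_rotvec()).round(2),"w",round(o["gripper_width"],3))
E
python3 -c "
from h import *
st()"
```

```text
t 10.25 F [ 0.3  0.1 -2.1] M [ 0.2  -0.05  0.02] nose d -8.3 lat 0.2 z 0.9 mm rotdeg [-0.03  0.01  0.09] w 0.167
```

Emit:
jog_arm([
  {"x": -0.03,"y": 0,"z": 0.0003,"wx": 0,"wy": 0,"wz": 0},
  {"x": -0.06,"y": 0,"z": 0.0006,"wx": 0,"wy": 0,"wz": 0},
  {"x": -0.09,"y": 0,"z": 0.001,"wx": 0,"wy": 0,"wz": 0},
  {"x": -0.12,"y": 0,"z": 0.0014,"wx": 0,"wy": 0,"wz": 0},
  {"x": -0.15,"y": 0,"z": 0.0017,"wx": 0,"wy": 0,"wz": 0},
  {"x": -0.15,"y": 0,"z": 0.0017,"wx": 0,"wy": 0,"wz": 0},
  {"x": -0.15,"y": 0,"z": 0.0017,"wx": 0,"wy": 0,"wz": 0},
])

```text
t: 10.83
eef_pos: [0.5383, 0.1164, 0.0553]
tool_rot: [0.004, 0.693, 0.721, -0.004]
contact_force: [-0.5, -0.1, -1.5]
gripper_width: 0.166
```

```bash
python3 -c "
from h import *
st()"
```

```text
t 10.83 F [-0.5 -0.1 -1.5] M [ 0.19 -0.04  0.  ] nose d -38.9 lat 0.3 z 0.9 mm rotdeg [-0.03  0.01  0.03] w 0.166
```

```bash
cat >> h.py <<'E'
def tilt(N,th,dz=.0005,p0=-.67,lat=.0003):
    "nose N m past the washer face, rod pitched nose-down th deg about the near bore"
    t=np.radians(th); ex=np.array([EY[1],-EY[0],0]); B=BI-EY*.008+ex*lat+[0,0,dz]
    u=-EY*np.cos(t)-np.array([0,0,np.sin(t)]); g=B+u*((N-.008)/np.cos(t)-.214)
    Rt=down(90+YAW,p0+th); return g+down(90+YAW,th).apply([0,0,.0176]),Rt
E
python3 -c "
from h import *
st()
for N in(.06,.078,.092):go(*tilt(N,3.93))"
```

```text
t 10.83 F [-0.5 -0.1 -1.5] M [ 0.19 -0.04  0.  ] nose d -38.9 lat 0.3 z 0.9 mm rotdeg [-0.03  0.01  0.03] w 0.166
from [0.5383 0.1164 0.0553] t 10.83  xyz [-0.1024  0.0002 -0.0525]  w [-0.0002  0.0219  0.0002]
from [0.5383 0.1164 0.0553] t 10.83  xyz [-1.923e-01  1.000e-04 -4.530e-02]  w [-0.0002  0.0219  0.0002]
from [0.5383 0.1164 0.0553] t 10.83  xyz [-2.623e-01  1.000e-04 -3.960e-02]  w [-0.0002  0.0219  0.0002]
```

Emit:
jog_arm([
  {"x": -0.025,"y": 0,"z": -0.013,"wx": 0,"wy": 0.0055,"wz": 0},
  {"x": -0.05,"y": 0,"z": -0.026,"wx": 0,"wy": 0.011,"wz": 0},
  {"x": -0.075,"y": 0,"z": -0.039,"wx": 0,"wy": 0.0165,"wz": 0},
  {"x": -0.102,"y": 0,"z": -0.0525,"wx": 0,"wy": 0.022,"wz": 0},
  {"x": -0.13,"y": 0,"z": -0.05,"wx": 0,"wy": 0.022,"wz": 0},
  {"x": -0.16,"y": 0,"z": -0.048,"wx": 0,"wy": 0.022,"wz": 0},
  {"x": -0.192,"y": 0,"z": -0.045,"wx": 0,"wy": 0.022,"wz": 0},
  {"x": -0.192,"y": 0,"z": -0.045,"wx": 0,"wy": 0.022,"wz": 0},
])

```text
t: 11.5
eef_pos: [0.5397, 0.0766, 0.0643]
tool_rot: [-0.021, 0.693, 0.721, 0.019]
contact_force: [-0.1, -0.4, -2.4]
gripper_width: 0.164
```

```bash
python3 -c "
from h import *
st(3.26)
for N in(.078,.084,.09,.094):go(*tilt(N,3.93))"
```

```text
t 11.5 F [-0.1 -0.4 -2.4] M [ 0.06  0.01 -0.02] nose d -78.8 lat 0.1 z 9.9 mm rotdeg [-0.08  0.05 -0.05] w 0.164
from [0.5397 0.0766 0.0643] t 11.5  xyz [ 0.0075  0.0012 -0.0022]  w [-0.0004  0.0003 -0.0003]
from [0.5397 0.0766 0.0643] t 11.5  xyz [-0.0226  0.0012 -0.0018]  w [-0.0004  0.0003 -0.0003]
from [0.5397 0.0766 0.0643] t 11.5  xyz [-0.0527  0.0013 -0.0014]  w [-0.0004  0.0003 -0.0003]
from [0.5397 0.0766 0.0643] t 11.5  xyz [-0.0727  0.0013 -0.0011]  w [-0.0004  0.0003 -0.0003]
```

Emit:
jog_arm([
  {"x": -0.01,"y": 0,"z": 0,"wx": 0,"wy": 0,"wz": 0},
  {"x": -0.02,"y": 0,"z": 0,"wx": 0,"wy": 0,"wz": 0},
  {"x": -0.03,"y": 0,"z": 0,"wx": 0,"wy": 0,"wz": 0},
  {"x": -0.03,"y": 0,"z": 0,"wx": 0,"wy": 0,"wz": 0},
])

```text
t: 11.83
eef_pos: [0.5399, 0.0704, 0.0639]
tool_rot: [-0.021, 0.693, 0.721, 0.019]
contact_force: [-0.3, -0.3, -2.5]
gripper_width: 0.163
```

```bash
python3 -c "
from h import *
st(3.26)
for N in(.084,.09,.094):go(*tilt(N,3.93))"
```

```text
t 11.83 F [-0.3 -0.3 -2.5] M [ 0.02  0.09 -0.02] nose d -85.0 lat 0.0 z 9.5 mm rotdeg [-0.08  0.07 -0.05] w 0.163
from [0.5399 0.0704 0.0639] t 11.83  xyz [ 0.0085  0.0014 -0.0022]  w [-0.0005  0.0004 -0.0003]
from [0.5399 0.0704 0.0639] t 11.83  xyz [-0.0215  0.0014 -0.0018]  w [-0.0005  0.0004 -0.0003]
from [0.5399 0.0704 0.0639] t 11.83  xyz [-0.0416  0.0015 -0.0015]  w [-0.0005  0.0004 -0.0003]
```

Emit:
jog_arm([
  {"x": -0.01,"y": 0,"z": -0.001,"wx": 0,"wy": 0,"wz": 0},
  {"x": -0.02,"y": 0,"z": -0.002,"wx": 0,"wy": 0,"wz": 0},
  {"x": -0.02,"y": 0,"z": -0.002,"wx": 0,"wy": 0,"wz": 0},
])

```text
t: 12.08
eef_pos: [0.54, 0.0659, 0.064]
tool_rot: [-0.021, 0.693, 0.72, 0.019]
contact_force: [0.5, 0.6, -2.8]
gripper_width: 0.166
```

```bash
python3 -c "
from h import *
st(3.26)
for N in(.09,.094):go(*tilt(N,3.93))"
```

```text
t 12.08 F [ 0.5  0.6 -2.8] M [ 0.08  0.   -0.01] nose d -89.5 lat -0.0 z 9.6 mm rotdeg [-0.09  0.09 -0.07] w 0.166
from [0.54   0.0659 0.064 ] t 12.08  xyz [0.0011 0.0015 0.0001]  w [-0.0005  0.0005 -0.0004]
from [0.54   0.0659 0.064 ] t 12.08  xyz [-0.019   0.0016  0.0004]  w [-0.0005  0.0005 -0.0004]
```

Emit:
jog_arm([
  {"x": -0.007,"y": 0.001,"z": 0,"wx": 0,"wy": 0,"wz": 0},
  {"x": -0.015,"y": 0.0015,"z": 0,"wx": 0,"wy": 0,"wz": 0},
  {"x": -0.015,"y": 0.0015,"z": 0,"wx": 0,"wy": 0,"wz": 0},
])

```text
t: 12.33
eef_pos: [0.5405, 0.0624, 0.0638]
tool_rot: [-0.02, 0.693, 0.72, 0.019]
contact_force: [0.3, 0.6, -2.1]
gripper_width: 0.163
```

```bash
python3 -c "
from h import *
st(3.26)
for N in(.094,.098):go(*tilt(N,3.93))"
```

```text
t 12.33 F [ 0.3  0.6 -2.1] M [ 0.09  0.03 -0.03] nose d -93.0 lat 0.4 z 9.4 mm rotdeg [-0.09  0.1  -0.1 ] w 0.163
from [0.5405 0.0624 0.0638] t 12.33  xyz [-0.0016 -0.0003  0.0005]  w [-0.0005  0.0006 -0.0005]
from [0.5405 0.0624 0.0638] t 12.33  xyz [-0.0217 -0.0003  0.0008]  w [-0.0005  0.0006 -0.0005]
```

Emit:
jog_arm([
  {"x": -0.008,"y": 0,"z": 0.0005,"wx": 0,"wy": 0,"wz": 0},
  {"x": -0.016,"y": 0,"z": 0.0005,"wx": 0,"wy": 0,"wz": 0},
  {"x": -0.016,"y": 0,"z": 0.0005,"wx": 0,"wy": 0,"wz": 0},
])

```text
t: 12.58
eef_pos: [0.5406, 0.0587, 0.0634]
tool_rot: [-0.02, 0.693, 0.72, 0.018]
contact_force: [-0.5, -0.5, -1.6]
gripper_width: 0.168
```

```bash
python3 -c "
from h import *
st(3.26)
for N in(.097,.1):go(*tilt(N,3.93))"
```

```text
t 12.58 F [-0.5 -0.5 -1.6] M [ 0.08  0.01 -0.01] nose d -96.7 lat 0.3 z 9.0 mm rotdeg [-0.1   0.12 -0.13] w 0.168
from [0.5406 0.0587 0.0634] t 12.58  xyz [ 0.0021  0.0001 -0.0003]  w [-0.0006  0.0007 -0.0007]
from [0.5406 0.0587 0.0634] t 12.58  xyz [-0.013   0.0001 -0.0001]  w [-0.0006  0.0007 -0.0007]
```

Emit:
jog_arm([
  {"x": -0.01,"y": 0,"z": 0,"wx": 0,"wy": 0.0005,"wz": -0.0005},
  {"x": -0.02,"y": 0,"z": 0,"wx": 0,"wy": 0.0005,"wz": -0.0005},
  {"x": -0.02,"y": 0,"z": 0,"wx": 0,"wy": 0.0005,"wz": -0.0005},
])

```text
t: 12.83
eef_pos: [0.5408, 0.054, 0.0631]
tool_rot: [-0.021, 0.693, 0.72, 0.019]
contact_force: [-0.1, -0.7, -2.1]
gripper_width: 0.164
```

```bash
python3 -c "
from h import *
st(3.26)
im=cams.read_camera('scene')[:,:,::-1]
a=cv2.resize(im[145:225,245:375],(780,480),interpolation=3)
im=cams.read_camera('top')[:,:,::-1]
cv2.imwrite('pics/j.png',a); cv2.imwrite('pics/jt.png',cv2.resize(im[195:265,270:390],(720,420),interpolation=3))
for N in(.1,.104):go(*tilt(N,3.93))"
```

```text
t 12.83 F [-0.1 -0.7 -2.1] M [ 0.05 -0.06 -0.  ] nose d -101.4 lat 0.3 z 8.7 mm rotdeg [-0.1   0.05 -0.08] w 0.164
from [0.5408 0.0545 0.0632] t 12.93  xyz [ 0.0082 -0.0002  0.    ]  w [-0.0005  0.0002 -0.0004]
from [0.5408 0.0545 0.0632] t 12.93  xyz [-0.0119 -0.0001  0.0003]  w [-0.0005  0.0002 -0.0004]
```

View pics/j.png

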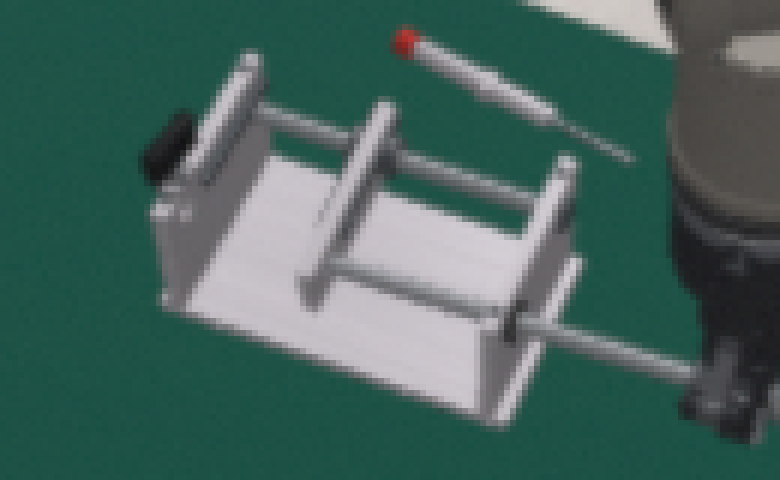

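The rod passes through the near plate (500,315) and reaches the jaw's near face at about (330,263). Nothing shows beyond the jaw yet and there is no force. I'll continue gently.

Emit:
jog_arm([
  {"x": -0.01,"y": 0,"z": 0,"wx": 0,"wy": 0,"wz": 0},
  {"x": -0.02,"y": 0,"z": 0,"wx": 0,"wy": 0,"wz": 0},
  {"x": -0.02,"y": 0,"z": 0,"wx": 0,"wy": 0,"wz": 0},
])

```text
t: 13.18
eef_pos: [0.5411, 0.05, 0.0629]
tool_rot: [-0.021, 0.693, 0.72, 0.019]
contact_force: [0.7, 0.2, -1.0]
gripper_width: 0.159
```

```bash
python3 -c "
from h import *
st(3.26)
for N in(.106,.11):go(*tilt(N,3.93))"
```

```text
t 13.18 F [ 0.7  0.2 -1. ] M [ 0.05 -0.04  0.12] nose d -105.4 lat 0.4 z 8.5 mm rotdeg [-0.09  0.05 -0.08] w 0.159
from [0.5411 0.05   0.0629] t 13.18  xyz [ 0.0007 -0.0005  0.0003]  w [-0.0005  0.0003 -0.0005]
from [0.5411 0.05   0.0629] t 13.18  xyz [-0.0193 -0.0005  0.0005]  w [-0.0005  0.0003 -0.0005]
```

Emit:
jog_arm([
  {"x": -0.01,"y": 0,"z": 0,"wx": 0,"wy": 0,"wz": 0},
  {"x": -0.02,"y": 0,"z": 0,"wx": 0,"wy": 0,"wz": 0},
  {"x": -0.03,"y": 0,"z": 0,"wx": 0,"wy": 0,"wz": 0},
  {"x": -0.03,"y": 0,"z": 0,"wx": 0,"wy": 0,"wz": 0},
])

```text
t: 13.52
eef_pos: [0.5414, 0.0433, 0.0625]
tool_rot: [-0.021, 0.693, 0.72, 0.019]
contact_force: [0.0, -0.8, -2.4]
gripper_width: 0.166
```

```bash
python3 -c "
from h import *
st(3.26)
print(finder.place_of('scene','rod_nose')[:0])
im=cams.read_camera('scene')[:,:,::-1]
cv2.imwrite('pics/j2.png',cv2.resize(im[155:215,245:345],(700,420),interpolation=3))
for N in(.112,.118):go(*tilt(N,3.93))"
```

```text
t 13.52 F [ 0.  -0.8 -2.4] M [ 0.08 -0.06  0.05] nose d -112.1 lat 0.4 z 8.1 mm rotdeg [-0.09  0.07 -0.12] w 0.166
[]
from [0.5413 0.0438 0.0626] t 13.62  xyz [ 0.0015 -0.0005  0.0006]  w [-0.0005  0.0003 -0.0005]
from [0.5413 0.0438 0.0626] t 13.62  xyz [-0.0285 -0.0004  0.001 ]  w [-0.0005  0.0003 -0.0005]
```

View pics/j2.png

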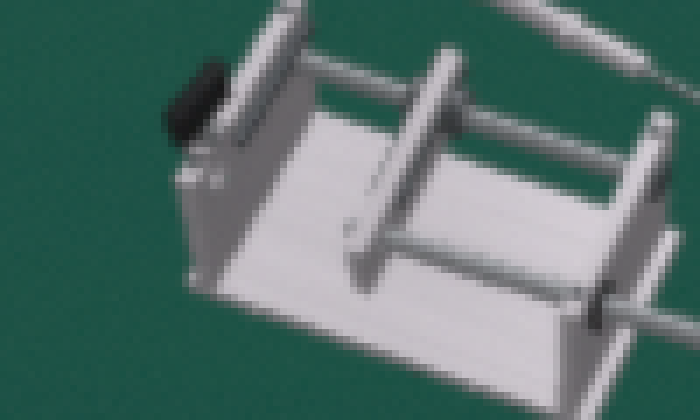

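The nose now shows just past the jaw, at about (350,228), with no axial force, so the tip is in the hole. Next I'll level the rod to lift the jaw.

```bash
python3 -c "
from h import *
for N,t in((.116,2.5),(.12,1),(.122,0),(.124,-.5)):go(*tilt(N,t))"
```

```text
from [0.5413 0.0438 0.0626] t 13.62  xyz [-0.0199 -0.0004  0.0141]  w [-0.0005 -0.0077 -0.0005]
from [0.5413 0.0438 0.0626] t 13.62  xyz [-0.0422 -0.0003  0.0271]  w [-0.0005 -0.016  -0.0005]
from [0.5413 0.0438 0.0626] t 13.62  xyz [-0.054  -0.0003  0.0354]  w [-0.0005 -0.0216 -0.0005]
from [0.5413 0.0438 0.0626] t 13.62  xyz [-0.065  -0.0003  0.039 ]  w [-0.0005 -0.0243 -0.0005]
```

Emit:
jog_arm([
  {"x": -0.01,"y": 0,"z": 0.007,"wx": 0,"wy": -0.004,"wz": 0},
  {"x": -0.02,"y": 0,"z": 0.014,"wx": 0,"wy": -0.0077,"wz": 0},
  {"x": -0.03,"y": 0,"z": 0.02,"wx": 0,"wy": -0.012,"wz": 0},
  {"x": -0.042,"y": 0,"z": 0.027,"wx": 0,"wy": -0.016,"wz": 0},
  {"x": -0.048,"y": 0,"z": 0.031,"wx": 0,"wy": -0.019,"wz": 0},
  {"x": -0.054,"y": 0,"z": 0.0354,"wx": 0,"wy": -0.0216,"wz": 0},
  {"x": -0.054,"y": 0,"z": 0.0354,"wx": 0,"wy": -0.0216,"wz": 0},
  {"x": -0.054,"y": 0,"z": 0.0354,"wx": 0,"wy": -0.0216,"wz": 0},
], grip_force=100)

```text
t: 14.28
eef_pos: [0.5418, 0.0336, 0.0549]
tool_rot: [0.004, 0.693, 0.721, -0.005]
contact_force: [0.2, 2.8, -1.4]
gripper_width: 0.154
```

```bash
python3 -c "
from h import *
st(-.67)
for N,t in((.125,0),(.155,0)):go(*tilt(N,t))"
```

```text
t 14.28 F [ 0.2  2.8 -1.4] M [ 0.72 -0.08  0.23] nose d -121.8 lat 0.4 z 0.5 mm rotdeg [-0.09  0.02 -0.06] w 0.154
from [0.5418 0.0336 0.0549] t 14.28  xyz [-0.0159 -0.0007  0.0001]  w [-0.0005  0.0001 -0.0003]
from [0.5418 0.0336 0.0549] t 14.28  xyz [-0.1659 -0.0006  0.0019]  w [-0.0005  0.0001 -0.0003]
```

Emit:
jog_arm([
  {"x": -0.02,"y": 0,"z": 0,"wx": 0,"wy": 0,"wz": 0},
  {"x": -0.05,"y": 0,"z": 0.001,"wx": 0,"wy": 0,"wz": 0},
  {"x": -0.08,"y": 0,"z": 0.001,"wx": 0,"wy": 0,"wz": 0},
  {"x": -0.11,"y": 0,"z": 0.001,"wx": 0,"wy": 0,"wz": 0},
  {"x": -0.14,"y": 0,"z": 0.002,"wx": 0,"wy": 0,"wz": 0},
  {"x": -0.166,"y": 0,"z": 0.002,"wx": 0,"wy": 0,"wz": 0},
  {"x": -0.166,"y": 0,"z": 0.002,"wx": 0,"wy": 0,"wz": 0},
])

```text
t: 14.87
eef_pos: [0.5432, -0.0018, 0.0548]
tool_rot: [0.004, 0.694, 0.72, -0.005]
contact_force: [1.7, -2.1, -2.6]
gripper_width: 0.155
```

```bash
python3 -c "
from h import *
st(-.67)
C=cams.get_calibration('scene');im=cams.read_camera('scene')[:,:,::-1]
T=cams.get_calibration('top');im2=cams.read_camera('top')[:,:,::-1]
print([(proj(C,BI-EY*n)-[245,155])*7 for n in(0,.155,.169)],[(proj(T,BI-EY*n)-[280,195])*6 for n in(0,.155,.169)])
a=cv2.resize(im[155:215,245:345],(700,420),interpolation=3)
b=cv2.resize(im2[205:235,280:380],(700,180),interpolation=3)
cv2.imwrite('pics/j3.png',np.vstack([a,b]))
go(*tilt(.165,0))"
```

```text
t 14.87 F [ 1.7 -2.1 -2.6] M [ 0.12 -0.23  0.24] nose d -157.3 lat 0.4 z 0.4 mm rotdeg [-0.1   0.08 -0.2 ] w 0.155
[array([604.12146575, 303.54411441]), array([250.87373151, 178.56433778]), array([220.03183552, 167.65241139])] [array([ 73.46477955, 164.44114478]), array([462.65226736, 148.82345253]), array([497.75645625, 147.41475765])]
from [ 5.43e-01 -5.00e-04  5.48e-02] t 14.97  xyz [-0.0451  0.      0.0001]  w [-0.0006  0.0003 -0.0008]
```

View pics/j3.png

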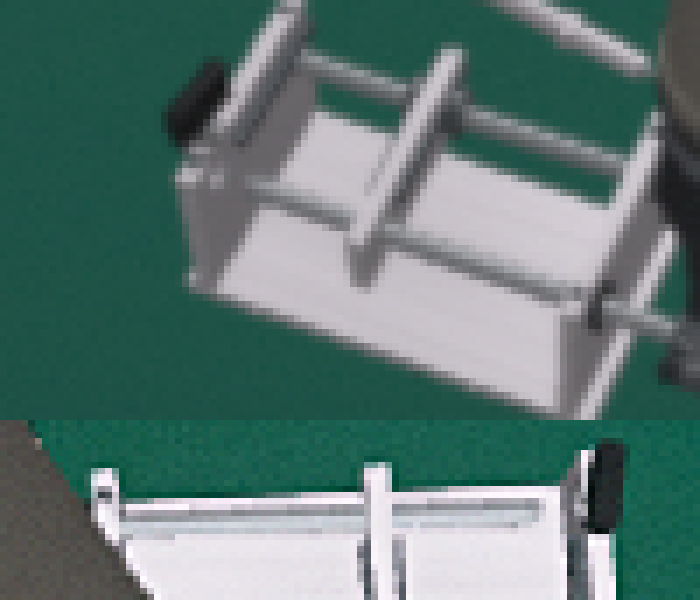

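The scene view has the nose at (247,185) against an expected (246,177), so it is about 2–3 mm low. The lateral position agrees. I'll raise the nose slightly before the far bore.

```bash
python3 -c "
from h import *
for N in (.163,.17,.175):go(*tilt(N,-.8))"
```

```text
from [ 5.43e-01 -5.00e-04  5.48e-02] t 14.97  xyz [-0.0364  0.      0.0041]  w [-0.0006 -0.0042 -0.0008]
from [ 5.43e-01 -5.00e-04  5.48e-02] t 14.97  xyz [-0.0714  0.0001  0.004 ]  w [-0.0006 -0.0042 -0.0008]
from [ 5.43e-01 -5.00e-04  5.48e-02] t 14.97  xyz [-0.0964  0.0001  0.004 ]  w [-0.0006 -0.0042 -0.0008]
```

Emit:
jog_arm([
  {"x": -0.01,"y": 0,"z": 0.002,"wx": 0,"wy": -0.002,"wz": 0},
  {"x": -0.02,"y": 0,"z": 0.004,"wx": 0,"wy": -0.0042,"wz": -0.0008},
  {"x": -0.035,"y": 0,"z": 0.004,"wx": 0,"wy": -0.0042,"wz": -0.0008},
  {"x": -0.048,"y": 0,"z": 0.004,"wx": 0,"wy": -0.0042,"wz": -0.0008},
  {"x": -0.06,"y": 0,"z": 0.004,"wx": 0,"wy": -0.0042,"wz": -0.0008},
  {"x": -0.07,"y": 0,"z": 0.004,"wx": 0,"wy": -0.0042,"wz": -0.0008},
  {"x": -0.07,"y": 0,"z": 0.004,"wx": 0,"wy": -0.0042,"wz": -0.0008},
])

```text
t: 15.55
eef_pos: [0.5435, -0.0154, 0.0541]
tool_rot: [0.009, 0.693, 0.721, -0.01]
contact_force: [0.4, 0.0, -3.5]
gripper_width: 0.153
```

```bash
python3 -c "
from h import *
st(-1.47)
for N in (.175,.18):go(*tilt(N,-.8))"
```

```text
t 15.55 F [ 0.4  0.  -3.5] M [ 0.47 -0.14  0.07] nose d -170.9 lat 0.3 z -0.3 mm rotdeg [-0.12  0.04 -0.04] w 0.153
from [ 0.5435 -0.0154  0.0541] t 15.55  xyz [-0.022   0.0003 -0.0001]  w [-0.0007  0.0002 -0.0002]
from [ 0.5435 -0.0154  0.0541] t 15.55  xyz [-0.047   0.0003  0.0002]  w [-0.0007  0.0002 -0.0002]
```

Emit:
jog_arm([
  {"x": -0.008,"y": 0,"z": 0,"wx": 0,"wy": 0,"wz": 0},
  {"x": -0.016,"y": 0,"z": 0,"wx": 0,"wy": 0,"wz": 0},
  {"x": -0.022,"y": 0,"z": 0,"wx": 0,"wy": 0,"wz": 0},
  {"x": -0.022,"y": 0,"z": 0,"wx": 0,"wy": 0,"wz": 0},
])

```text
t: 15.88
eef_pos: [0.5438, -0.0201, 0.0542]
tool_rot: [0.009, 0.693, 0.721, -0.01]
contact_force: [0.7, 0.7, -2.8]
gripper_width: 0.147
```

```bash
python3 -c "
from h import *
st(-1.47)
for N in (.18,):go(*tilt(N,-.8))
for N in (.18,.185):go(*tilt(N,-.4))"
```

```text
t 15.88 F [ 0.7  0.7 -2.8] M [ 0.51 -0.22  0.18] nose d -175.6 lat 0.4 z -0.2 mm rotdeg [-0.11  0.04 -0.04] w 0.147
from [ 0.5438 -0.0201  0.0542] t 15.88  xyz [-0.0232 -0.0003  0.0001]  w [-0.0006  0.0002 -0.0002]
from [ 0.5438 -0.0201  0.0542] t 15.88  xyz [-0.0226 -0.0003 -0.0014]  w [-0.0006  0.0025 -0.0002]
from [ 0.5438 -0.0201  0.0542] t 15.88  xyz [-0.0476 -0.0003 -0.0009]  w [-0.0006  0.0025 -0.0002]
```

Emit:
jog_arm([
  {"x": -0.007,"y": 0,"z": 0,"wx": 0,"wy": 0.001,"wz": 0},
  {"x": -0.015,"y": 0,"z": -0.001,"wx": 0,"wy": 0.0015,"wz": 0},
  {"x": -0.023,"y": 0,"z": -0.001,"wx": 0,"wy": 0.002,"wz": 0},
  {"x": -0.023,"y": 0,"z": -0.001,"wx": 0,"wy": 0.002,"wz": 0},
])

```text
t: 16.22
eef_pos: [0.5441, -0.0253, 0.0546]
tool_rot: [0.007, 0.693, 0.721, -0.008]
contact_force: [1.3, 0.9, -2.2]
gripper_width: 0.15
```

```bash
python3 -c "
from h import *
st(-1.1)
for N in (.185,.189):go(*tilt(N,-.4))"
```

```text
t 16.22 F [ 1.3  0.9 -2.2] M [ 0.41 -0.26  0.21] nose d -180.8 lat 0.4 z 0.2 mm rotdeg [-0.1   0.07 -0.07] w 0.15
from [ 0.5441 -0.0253  0.0546] t 16.22  xyz [-0.0215 -0.0007  0.    ]  w [-0.0005  0.0005 -0.0004]
from [ 0.5441 -0.0253  0.0546] t 16.22  xyz [-0.0415 -0.0007  0.0003]  w [-0.0005  0.0005 -0.0004]
```

Emit:
jog_arm([
  {"x": -0.007,"y": 0,"z": 0,"wx": 0,"wy": 0,"wz": 0},
  {"x": -0.014,"y": 0,"z": 0,"wx": 0,"wy": 0.001,"wz": 0},
  {"x": -0.021,"y": 0,"z": 0,"wx": 0,"wy": 0.001,"wz": 0},
  {"x": -0.021,"y": 0,"z": 0,"wx": 0,"wy": 0.001,"wz": 0},
])

```text
t: 16.55
eef_pos: [0.5444, -0.0301, 0.0547]
tool_rot: [0.006, 0.693, 0.72, -0.007]
contact_force: [0.4, -0.3, -3.2]
gripper_width: 0.154
```

```bash
python3 -c "
from h import *
st(-1.1)
for N in (.188,.191):go(*tilt(N,-.3))"
```

```text
t 16.55 F [ 0.4 -0.3 -3.2] M [ 0.34 -0.26  0.2 ] nose d -185.6 lat 0.5 z 0.3 mm rotdeg [-0.09 -0.1  -0.1 ] w 0.154
from [ 0.5444 -0.0301  0.0547] t 16.55  xyz [-0.0127 -0.0011 -0.0001]  w [-0.0005  0.0002 -0.0005]
from [ 0.5444 -0.0301  0.0547] t 16.55  xyz [-0.0277 -0.0011  0.0001]  w [-0.0005  0.0002 -0.0005]
```

Emit:
jog_arm([
  {"x": -0.005,"y": 0,"z": 0,"wx": 0,"wy": 0,"wz": 0},
  {"x": -0.01,"y": 0,"z": 0,"wx": 0,"wy": 0,"wz": 0},
  {"x": -0.015,"y": 0,"z": 0,"wx": 0,"wy": 0,"wz": 0},
  {"x": -0.015,"y": 0,"z": 0,"wx": 0,"wy": 0,"wz": 0},
  {"x": -0.015,"y": 0,"z": 0,"wx": 0,"wy": 0,"wz": 0},
])

```text
t: 16.97
eef_pos: [0.5445, -0.0327, 0.0547]
tool_rot: [0.006, 0.693, 0.721, -0.006]
contact_force: [1.7, 2.1, -3.1]
gripper_width: 0.151
```

```bash
python3 -c "
from h import *
st(-1)"
```

```text
t 16.97 F [ 1.7  2.1 -3.1] M [ 0.88 -0.16  0.15] nose d -188.2 lat 0.5 z 0.3 mm rotdeg [-0.09 -0.02 -0.08] w 0.151
```

Emit:
jog_arm([
  {"x": -0.005,"y": 0,"z": 0,"wx": 0,"wy": 0,"wz": 0},
  {"x": -0.01,"y": 0,"z": 0,"wx": 0,"wy": 0,"wz": 0},
  {"x": -0.01,"y": 0,"z": 0,"wx": 0,"wy": 0,"wz": 0},
  {"x": -0.01,"y": 0,"z": 0,"wx": 0,"wy": 0,"wz": 0},
])

```text
t: 17.3
eef_pos: [0.5445, -0.0336, 0.0547]
tool_rot: [0.005, 0.693, 0.721, -0.006]
contact_force: [-0.3, 5.3, -3.2]
gripper_width: 0.155
```

```bash
python3 -c "
from h import *
st(-1)"
```

```text
t 17.3 F [-0.3  5.3 -3.2] M [ 1.37 -0.17  0.06] nose d -189.1 lat 0.5 z 0.3 mm rotdeg [-0.08 -0.1  -0.04] w 0.155
```

The collar is bearing on the washer (5.3 N, soft), so I'll release it.

Emit:
jog_arm([
  {"x": -0.002,"y": 0,"z": 0,"wx": 0,"wy": 0,"wz": 0},
  {"x": -0.002,"y": 0,"z": 0,"wx": 0,"wy": 0,"wz": 0},
  {"x": -0.002,"y": 0,"z": 0,"wx": 0,"wy": 0,"wz": 0},
  {"x": -0.002,"y": 0,"z": 0,"wx": 0,"wy": 0,"wz": 0},
  {"x": -0.002,"y": 0,"z": 0,"wx": 0,"wy": 0,"wz": 0},
  {"x": -0.002,"y": 0,"z": 0,"wx": 0,"wy": 0,"wz": 0},
], hand=0)

```text
t: 17.8
eef_pos: [0.5446, -0.0345, 0.0548]
tool_rot: [0.005, 0.693, 0.721, -0.006]
contact_force: [-0.4, 0.7, 0.5]
gripper_width: 0.502
```

Emit:
jog_arm([
  {"x": 0,"y": 0,"z": -0.1,"wx": 0,"wy": 0,"wz": 0},
  {"x": 0,"y": 0,"z": -0.25,"wx": 0,"wy": 0,"wz": 0},
  {"x": 0,"y": 0,"z": -0.4,"wx": 0,"wy": 0,"wz": 0},
  {"x": 0,"y": 0,"z": -0.55,"wx": 0,"wy": 0,"wz": 0},
  {"x": 0,"y": 0,"z": -0.7,"wx": 0,"wy": 0,"wz": 0},
  {"x": 0,"y": 0,"z": -0.85,"wx": 0,"wy": 0,"wz": 0},
  {"x": 0,"y": 0,"z": -0.85,"wx": 0,"wy": 0,"wz": 0},
  {"x": 0,"y": 0,"z": -0.85,"wx": 0,"wy": 0,"wz": 0},
])

```text
t: 18.47
eef_pos: [0.5458, -0.0318, 0.2266]
tool_rot: [0.007, 0.693, 0.721, -0.005]
contact_force: [-0.8, -0.7, -0.7]
gripper_width: 0.5
```

Run:
```python
from h import *
o,p,r=pose(); print(p,o["gripper_width"],o["contact_force"],o["q"])
c,im=look(["rod","bore_in","rod_grip"],[.072,.072,.072])
a=cv2.resize(im[100:300,240:440,::-1],(400,400),interpolation=3)
s=cams.read_camera("scene")[:,:,::-1]; b=cv2.resize(s[155:215,255:355],(400,240),interpolation=3)
t=cams.read_camera("top")[:,:,::-1]; d=cv2.resize(t[200:240,280:380],(400,160),interpolation=3)
for n in("rod","bore_in"): print(finder.place_of("scene",n)[:2],finder.place_of("top",n)[:2])
print(finder.place_of("top","clamp_grip")[:1],finder.place_of("scene","clamp_grip")[:1])
cv2.imwrite("pics/r.png",np.hstack([a,np.vstack([b,d])]))
bo=BI-EY*.173
go([bo[0],bo[1],.19],down(182))
```

```text
[ 0.54577886 -0.03176944  0.22660547] 0.5002643569045099 [-0.84615866 -0.69801598 -0.67403935] [ 0.46938809  0.34042258 -0.65773948  1.83744939  0.25843708  1.04524558
 -0.25335687]
rod [321.  337.6] 0.71 [ 0.5533 -0.2339  0.072 ]
bore_in [317.  201.7] 0.93 [ 0.5426 -0.0554  0.072 ]
rod_grip [317.9 178.2] 0.62 [ 0.5427 -0.0312  0.072 ]
[{'location': [329.7, 203.0], 'confidence': 0.73}, {'location': [274.0, 165.5], 'confidence': 0.63}] []
[{'location': [329.0, 197.3], 'confidence': 0.63}] [{'location': [291.7, 221.0], 'confidence': 0.81}]
[{'location': [366.9, 214.7], 'confidence': 0.47}] [{'location': [269.0, 164.0], 'confidence': 0.55}]
from [ 0.5446 -0.0317  0.2246] t 19.07  xyz [-0.9963 -0.0022  0.1889]  w [-0.0045  0.0036 -0.4987]
```

View pics/r.png

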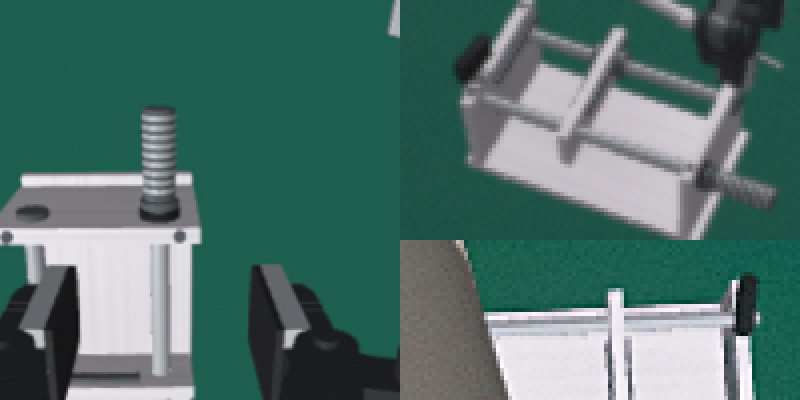

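The rod runs through all three bores. Its collar sits on the washer (crop 160,208) and the nose stands out past the far plate (758,317). Next is the wing clamp.

Emit:
jog_arm([
  {"x": -0.3,"y": 0,"z": 0,"wx": -0.004,"wy": 0.003,"wz": -0.47},
  {"x": -0.6,"y": 0,"z": 0,"wx": -0.004,"wy": 0.003,"wz": -0.47},
  {"x": -0.9,"y": 0,"z": 0,"wx": -0.004,"wy": 0.003,"wz": -0.47},
  {"x": -0.99,"y": 0,"z": 0.1,"wx": -0.004,"wy": 0.003,"wz": -0.47},
  {"x": -0.99,"y": 0,"z": 0.15,"wx": -0.004,"wy": 0.003,"wz": -0.47},
  {"x": -0.99,"y": 0,"z": 0.18,"wx": -0.004,"wy": 0.003,"wz": -0.47},
  {"x": -0.99,"y": 0,"z": 0.18,"wx": -0.004,"wy": 0.003,"wz": -0.47},
  {"x": -0.99,"y": 0,"z": 0.18,"wx": -0.004,"wy": 0.003,"wz": -0.47},
  {"x": -0.99,"y": 0,"z": 0.18,"wx": -0.004,"wy": 0.003,"wz": -0.47},
  {"x": -0.99,"y": 0,"z": 0.18,"wx": -0.004,"wy": 0.003,"wz": -0.47},
  {"x": -0.99,"y": 0,"z": 0.18,"wx": -0.004,"wy": 0.003,"wz": -0.47},
  {"x": -0.99,"y": 0,"z": 0.18,"wx": -0.004,"wy": 0.003,"wz": -0.47},
], hand=1)

```text
t: 20.07
eef_pos: [0.5523, -0.2302, 0.1917]
tool_rot: [0.001, 0.025, 1.0, -0.001]
contact_force: [0.4, -0.1, -0.1]
gripper_width: 1.0
```

Run:
```python
from h import *
bo=BI-EY*.173
go([bo[0],bo[1],.19],down(177))
o,p,r=pose(); print(o["q"])
c,im=look(["clamp_grip","bore_out","rod_nose"],[.117,.072,.072])
cv2.imwrite("pics/cl.png",cv2.resize(im[100:400,170:470,::-1],(600,600),interpolation=3))
```

```text
from [ 0.5523 -0.2302  0.1917] t 20.07  xyz [ 0.0016 -0.0058  0.0086]  w [-0.0006  0.0003  0.0009]
[ 0.9344013   0.53730582 -0.87775763  1.7420657   0.46426015  1.08226331
  1.42314373]
clamp_grip [321.7 207.6] 0.56 [ 0.5547 -0.2303  0.117 ]
bore_out [315.6 190.4] 0.77 [ 0.5528 -0.2356  0.072 ]
rod_nose [311.3 190.7] 0.75 [ 0.5529 -0.2394  0.072 ]
```

View pics/cl.png

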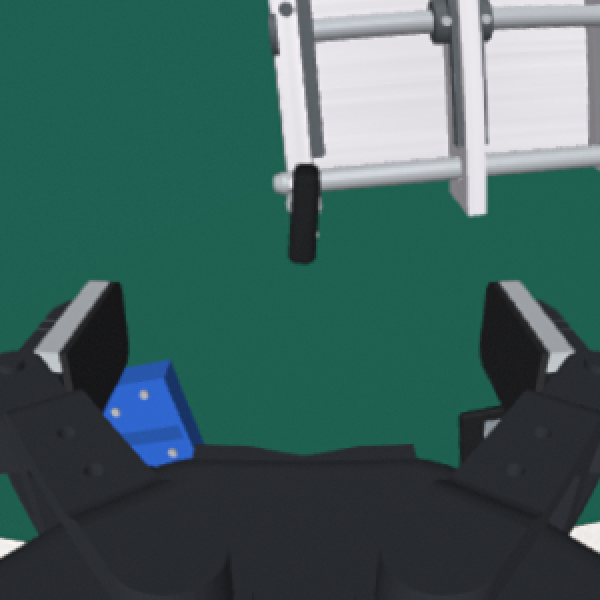

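The wing's top face runs from (307,165) to (302,262) in the crop, which puts it about 8° past open and centred near world (0.554, -0.230). That matches the model's (0.552, -0.231), so I'll descend and grip it.

Emit:
jog_arm([
  {"x": -0.005,"y": -0.004,"z": 0.12,"wx": 0,"wy": 0,"wz": 0.011},
  {"x": -0.005,"y": -0.004,"z": 0.24,"wx": 0,"wy": 0,"wz": 0.011},
  {"x": -0.005,"y": -0.004,"z": 0.36,"wx": 0,"wy": 0,"wz": 0.011},
  {"x": -0.005,"y": -0.004,"z": 0.44,"wx": 0,"wy": 0,"wz": 0.011},
  {"x": -0.005,"y": -0.004,"z": 0.455,"wx": 0,"wy": 0,"wz": 0.011},
  {"x": -0.005,"y": -0.004,"z": 0.455,"wx": 0,"wy": 0,"wz": 0.011},
  {"x": -0.005,"y": -0.004,"z": 0.455,"wx": 0,"wy": 0,"wz": 0.011},
])

```text
t: 20.85
eef_pos: [0.554, -0.2311, 0.1016]
tool_rot: [0.001, 0.047, 0.999, -0.001]
contact_force: [0.3, -0.2, 0.9]
gripper_width: 1.004
```

Run:
```python
from h import *
o,p,r=pose(); print(o["contact_force"]); go([.5533,-.231,.1],down(175))
```

```text
[ 0.27481604 -0.16216482  0.87942776]
from [ 0.554  -0.2311  0.1016] t 20.85  xyz [ 0.0036 -0.      0.008 ]  w [-0.0006  0.0007 -0.0025]
```

Emit:
jog_arm([
  {"x": 0.003,"y": 0,"z": 0.003,"wx": 0,"wy": 0,"wz": 0},
  {"x": 0.003,"y": 0,"z": 0.003,"wx": 0,"wy": 0,"wz": 0},
  {"x": 0.003,"y": 0,"z": 0.003,"wx": 0,"wy": 0,"wz": 0},
  {"x": 0.003,"y": 0,"z": 0.003,"wx": 0,"wy": 0,"wz": 0},
  {"x": 0.003,"y": 0,"z": 0.003,"wx": 0,"wy": 0,"wz": 0},
  {"x": 0.003,"y": 0,"z": 0.003,"wx": 0,"wy": 0,"wz": 0},
  {"x": 0.003,"y": 0,"z": 0.003,"wx": 0,"wy": 0,"wz": 0},
  {"x": 0.003,"y": 0,"z": 0.003,"wx": 0,"wy": 0,"wz": 0},
  {"x": 0.003,"y": 0,"z": 0.003,"wx": 0,"wy": 0,"wz": 0},
  {"x": 0.003,"y": 0,"z": 0.003,"wx": 0,"wy": 0,"wz": 0},
], hand=-1, grip_force=30)

```text
t: 21.68
eef_pos: [0.5536, -0.2305, 0.1013]
tool_rot: [0.001, 0.047, 0.999, -0.001]
contact_force: [-1.2, 1.8, 4.8]
gripper_width: 0.132
```

Run:
```python
from h import *
o,p,r=pose(); print(o["contact_force"],o["torque"],o["gripper_width"]); go([.5533,-.231,.1],down(105))
```

```text
[-1.22693312  1.83711508  4.82027942] [0.57559262 0.31546728 0.02492521] 0.13215792590225311
from [ 0.5536 -0.2305  0.1013] t 21.68  xyz [ 0.0012 -0.0027  0.0063]  w [1.000e-04 9.000e-04 3.865e-01]
```

Emit:
jog_arm([
  {"x": 0,"y": 0,"z": 0,"wx": 0,"wy": 0,"wz": 0.035},
  {"x": 0,"y": 0,"z": 0,"wx": 0,"wy": 0,"wz": 0.07},
  {"x": 0,"y": 0,"z": 0,"wx": 0,"wy": 0,"wz": 0.105},
  {"x": 0,"y": 0,"z": 0,"wx": 0,"wy": 0,"wz": 0.14},
  {"x": 0,"y": 0,"z": 0,"wx": 0,"wy": 0,"wz": 0.175},
  {"x": 0,"y": 0,"z": 0,"wx": 0,"wy": 0,"wz": 0.21},
  {"x": 0,"y": 0,"z": 0,"wx": 0,"wy": 0,"wz": 0.245},
  {"x": 0,"y": 0,"z": 0,"wx": 0,"wy": 0,"wz": 0.28},
  {"x": 0,"y": 0,"z": 0,"wx": 0,"wy": 0,"wz": 0.315},
  {"x": 0,"y": 0,"z": 0,"wx": 0,"wy": 0,"wz": 0.35},
  {"x": 0,"y": 0,"z": 0,"wx": 0,"wy": 0,"wz": 0.35},
])

```text
t: 22.6
eef_pos: [0.5533, -0.2309, 0.1013]
tool_rot: [0.001, 0.564, 0.826, -0.001]
contact_force: [-1.8, 0.3, 2.5]
gripper_width: 0.135
```

Run:
```python
from h import *
o,p,r=pose(); print(o["contact_force"],o["torque"],o["gripper_width"]); go([.5533,-.231,.1],down(102))
```

```text
[-1.77168942  0.33969298  2.47903584] [0.19025415 0.35412832 0.02897525] 0.1348971037651447
from [ 0.5533 -0.2309  0.1013] t 22.6  xyz [-0.0006 -0.0004  0.0066]  w [0.0003 0.0009 0.052 ]
```

Emit:
jog_arm([
  {"x": 0,"y": 0,"z": 0,"wx": 0,"wy": 0,"wz": 0.015},
  {"x": 0,"y": 0,"z": 0,"wx": 0,"wy": 0,"wz": 0.03},
  {"x": 0,"y": 0,"z": 0,"wx": 0,"wy": 0,"wz": 0.045},
  {"x": 0,"y": 0,"z": 0,"wx": 0,"wy": 0,"wz": 0.055},
  {"x": 0,"y": 0,"z": 0,"wx": 0,"wy": 0,"wz": 0.055},
  {"x": 0,"y": 0,"z": 0,"wx": 0,"wy": 0,"wz": 0.055},
])

```text
t: 23.1
eef_pos: [0.5532, -0.2309, 0.1013]
tool_rot: [0.001, 0.632, 0.775, -0.001]
contact_force: [-1.5, 0.9, 2.7]
gripper_width: 0.13
```

Run:
```python
from h import *
o,p,r=pose(); print(o["contact_force"],o["torque"],o["gripper_width"]); go([.5533,-.231,.1],down(100))
```

```text
[-1.45765683  0.8802738   2.71723829] [0.19984278 0.30920181 0.06365972] 0.12954627596169419
from [ 0.5532 -0.2309  0.1013] t 23.1  xyz [-0.0005  0.0002  0.0066]  w [0.0003 0.0009 0.0092]
```

Emit:
jog_arm([
  {"x": 0,"y": 0,"z": 0,"wx": 0,"wy": 0,"wz": 0.008},
  {"x": 0,"y": 0,"z": 0,"wx": 0,"wy": 0,"wz": 0.016},
  {"x": 0,"y": 0,"z": 0,"wx": 0,"wy": 0,"wz": 0.022},
  {"x": 0,"y": 0,"z": 0,"wx": 0,"wy": 0,"wz": 0.022},
])

```text
t: 23.43
eef_pos: [0.5532, -0.2309, 0.1013]
tool_rot: [0.001, 0.658, 0.753, -0.001]
contact_force: [-2.0, 1.6, 3.7]
gripper_width: 0.133
```

Run:
```python
from h import *
o,p,r=pose(); print(o["contact_force"],o["torque"],o["gripper_width"]); go([.5533,-.231,.1],down(98))
```

```text
[-2.00443593  1.57584145  3.67672781] [0.22857813 0.33797581 0.18650452] 0.13287550826813643
from [ 0.5532 -0.2309  0.1013] t 23.43  xyz [-0.0007  0.0005  0.0064]  w [ 0.0003  0.0009 -0.002 ]
```

The torque has climbed from 0.06 to 0.19 N m, so the stop is reached. I'll let go and withdraw.

Emit:
jog_arm([
  {"x": 0,"y": 0,"z": 0,"wx": 0,"wy": 0,"wz": 0},
  {"x": 0,"y": 0,"z": 0,"wx": 0,"wy": 0,"wz": 0},
  {"x": 0,"y": 0,"z": 0,"wx": 0,"wy": 0,"wz": 0},
  {"x": 0,"y": 0,"z": 0,"wx": 0,"wy": 0,"wz": 0},
  {"x": 0,"y": 0,"z": 0,"wx": 0,"wy": 0,"wz": 0},
  {"x": 0,"y": 0,"z": 0,"wx": 0,"wy": 0,"wz": 0},
], hand=0.3)

```text
t: 23.93
eef_pos: [0.5532, -0.2309, 0.1012]
tool_rot: [0.001, 0.658, 0.753, -0.001]
contact_force: [0.2, 0.4, -0.5]
gripper_width: 0.652
```

Emit:
jog_arm([
  {"x": 0,"y": 0,"z": -0.1,"wx": 0,"wy": 0,"wz": 0},
  {"x": 0,"y": 0,"z": -0.25,"wx": 0,"wy": 0,"wz": 0},
  {"x": 0.05,"y": 0,"z": -0.4,"wx": 0,"wy": 0,"wz": 0},
  {"x": 0.15,"y": 0,"z": -0.55,"wx": 0,"wy": 0,"wz": 0},
  {"x": 0.3,"y": 0,"z": -0.65,"wx": 0,"wy": 0,"wz": 0},
  {"x": 0.45,"y": 0,"z": -0.7,"wx": 0,"wy": 0,"wz": 0},
  {"x": 0.6,"y": 0,"z": -0.7,"wx": 0,"wy": 0,"wz": 0},
  {"x": 0.75,"y": 0,"z": -0.7,"wx": 0,"wy": 0,"wz": 0},
  {"x": 0.9,"y": 0,"z": -0.7,"wx": 0,"wy": 0,"wz": 0},
  {"x": 0.9,"y": 0,"z": -0.7,"wx": 0,"wy": 0,"wz": 0},
  {"x": 0.9,"y": 0,"z": -0.7,"wx": 0,"wy": 0,"wz": 0},
])

```text
t: 24.85
eef_pos: [0.5289, -0.0501, 0.2411]
tool_rot: [0.002, 0.657, 0.754, -0.0]
contact_force: [0.1, -0.8, -0.0]
gripper_width: 0.653
```

Run:
```python
from h import *
o,p,r=pose(); print(p,o["gripper_width"],o["contact_force"],o["t"])
c,im=look(["bore_in","rod_grip"],[.072,.072])
a=cv2.resize(im[100:350,220:420,::-1],(320,400),interpolation=3)
s=cams.read_camera("scene")[:,:,::-1]; b=cv2.resize(s[150:220,245:365],(480,280),interpolation=3)
t=cams.read_camera("top")[:,:,::-1]; d=cv2.resize(t[205:235,280:400],(480,120),interpolation=3)
cv2.imwrite("pics/f.png",np.hstack([a,np.vstack([b,d])]))
```

```text
[ 0.52891867 -0.05009418  0.24105936] 0.6525461333213328 [ 0.0724454  -0.81386646 -0.03724546] 24.85
bore_in [333.6 189.2] 0.66 [ 0.5434 -0.0602  0.072 ]
rod_grip [335.2 163.7] 0.82 [ 0.5411 -0.0334  0.072 ]
```

View pics/f.png

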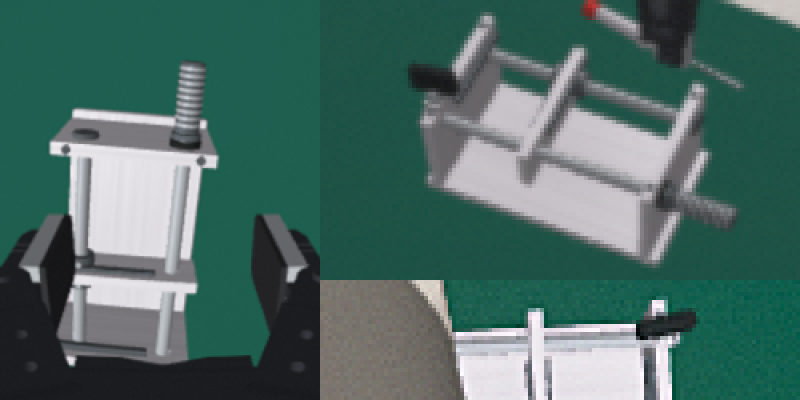

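The wing now lies along the bore direction at the bottom right, about (638–695, 325). The collar still sits on the washer, and the grip-to-bore distance measures 27 mm as it should. Handing in.

```bash
python3 -c "
from h import *
o=monitor.get_obs(); print(o['t'],np.abs(o['joint_vel']).max()); print(bot.hand_in())"
```

```text
25.1 0.004965102237619746
the job is handed in; nothing more can be done
None
```

I slid the rod home through the near plate, the sagging jaw and the far plate, then turned the wing clamp to its stop and let go. I handed in at t = 25.1 s, and no verdict is reported.

- **Rod:** Tilting the nose about 4° down put it into the jaw's hole on the first try. I then levelled the rod to lift the jaw. The wrist force was about 6 N at most, when the collar pressed on the washer at 5.3 N along the bore.
- **Seating:** In the last wrist view the grip middle is 26.9 mm from the bore point, against 27 mm nominal. This check uses the finder, so it is good to about a millimetre. The last views also show the nose standing out past the far plate.
- **Clamp:** Torque rose from about 0.06 to 0.19 N m at the end of the turn. By then the gripper had turned about 77° with the wing, which had started roughly 8° past open. The last view shows the wing lying along the bore line.
- **Release:** The arm is clear and still, with about zero force on it.
- **Disagreements:** Before insertion, the first finder estimates of the bore differed by about 10 mm. I replaced them with a fit to the near plate's edges, which gave its width as 104.5 mm against 104 mm. The scene camera showed the nose 2–3 mm low before the far bore, so I raised it about 2 mm.
- **Not checked:** I did not measure the other bench items again at the end. No unexpected force appeared on any move.

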